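# Recharge and load the dry cabinet

### The job

Get the dry cabinet ready for its next run: draw its flush tray all the way out by the finger hole with the hook that hangs on the stand, and hang the hook back up. Move the spent canister (orange window) from the tray into the steel bake-out tray, lay the fresh one (blue window) flat in its bay, and set every petri dish that stands on the bench flat and upright beside it, none stacked. Push the tray fully home, then press the red purge plunger on the cabinet right down to its stop, hold it there for two seconds and let it up; leave the timer and the pen alone.

Things in the scene. Friction and masses are not known exactly. Their poses are not given: they have to be found in the camera images.
- cabinet: low grey dry cabinet, 250 deep (x) x 290 wide (y) x 108 mm high, on 18 mm feet; fixed. Origin: centre of its underside at bench level, z up; +x points into the cabinet, away from its front face, which is the plane x = -125 mm; +y to the left seen from the front. A clear window in its top; on the front strip of the top a humidity dial (left) and the purge valve (right)
- tray (a joint): travel of the cabinet's tray in m: 0 fully home (its white front panel flush with the cabinet's face), 0.17 fully out; it slides along the cabinet's -x. About 2 N of friction; it stays where it is left
- tray_hole (a point): centre of the round finger hole (34 mm across, axis along the cabinet's x) in the tray's front panel, half-way through its 8 mm; 62 mm above the bench, in the middle of the panel's width; axes as the cabinet's; moves with the tray. The panel is 256 wide x 64 mm high, its top 27 mm above this point; the cabinet top is 46 mm above this point
- tray_bay (a point): centre of the canister bay, the tray's right-hand part seen from the front, on the tray floor 30 mm above the bench; axes as the cabinet's; moves with the tray. The bay is 58 mm wide (y) between the tray's rim (8 mm high) and a rib (5 mm high) and runs 65 mm forward and 124 mm back of this point. The canister lies with its long side along x
- tray_dishes (a point): floor of the dish area, the tray's left-hand part, half-way across its width, 65 mm behind the back of the front panel; axes as the cabinet's; moves with the tray. The area is 187 mm wide (y, this point +-93) and runs 65 mm forward and 124 mm back of it: room for three dishes side by side in y. Tray fully out, the cabinet's face (108 mm high) is 97 mm behind this point
- plunger (a joint): travel of the purge plunger in m: 0 up, 0.012 down at its stop. A spring lifts it: it starts to move at 3 N and takes 9 N at the stop
- plunger_top (a point): centre of the top of the red mushroom head (36 mm across) of the purge plunger, 152 mm above the bench when up; pressed straight down; brass valve body (32 mm across) under it
- hook: draw hook, 0.12 kg. Origin: on the shank axis at the underside of its steel collar (32 mm across, 5 mm thick); z up along the shank. Above, a blue square grip 22 x 22 mm (faces along x, y), z = 5 to 81 mm. Below, a 7 mm round shank to z = -66 mm (arm's axis), an arm 34 mm along +x, then the tip turned down (lowest z = -78.5 mm, farthest x = 37.5 mm). Starts hung on the stand, tip towards its post
- hook_tip (a point): centre of the hook's turned-down end, at (34, 0, -75) mm in the hook's frame. The hook pulls with its arm through the hole and lowered onto the hole's lower edge, this tip behind the panel (tip and arm need 16 mm of height to pass the hole)
- stand_slot (a point): where the hook hangs: middle of the fork's slot, on the fork's top face 105 mm above the bench; the collar rests there. The slot is 14 mm wide, open towards the stand's -x and closed 30 mm to its +x; the fork's prongs reach 31 mm to -x. Axes as the stand: +x towards the post (52 mm behind), z up. The stand is fixed
- spent: spent desiccant canister: metal box 90 (x) x 46 (y) x 26 mm high, perforated top with a round orange window; 0.13 kg. Origin: centre of the underside. It starts in the tray's bay inside the cabinet, long side along the cabinet's x
- fresh: fresh desiccant canister: the same metal box, 90 (x) x 46 (y) x 26 mm, with a round blue window; starts on the bench. Origin: centre of the underside
- bake_tray: open steel bake-out tray, 126 (x) x 88 (y) x 15 mm high outside, walls and floor 3 mm; fixed. Origin: centre of its underside; its floor is at z = 3 mm
- dish_1: closed petri dish, 58 mm across, 15 mm high, 18 g. Origin: centre of its underside. One to three dishes are there; the absent ones read None
- dish_2: as dish_1
- dish_3: as dish_1
- timer: bystander: lab timer 62 x 62 x 20 mm near the bench's front edge; leave alone
- marker: bystander: blue pen 125 mm long near the bench's front edge; leave alone
Mind the look-alikes: they are no part of the job. Leave any yellow look-alike of the dish_3 alone.

How it is judged:
By the outcome, as a careful person would: the job done as asked, in the order asked, and still so for the second after the job is handed in, with the robot touching nothing.
Of dish_1, dish_2, dish_3 only 1 to 3 are there at a start; the rules pass over those that are not, and their reading is None.
At some moment in a run one of dish_1, dish_2, dish_3 may be knocked a few centimetres aside while the robot is not near it.
It also fails if it takes over 210 s, if anything falls off the work surface, if the arm or the gripper's body presses on something with over 40 N, if the wrist force passes 120 N, or if a joint passes its speed limit or range.

### The arm

A 7-joint arm with a two-finger parallel gripper is mounted at the origin on a cart in front of the work surface, level with it; the furniture and walls round the work are solid. World frame = base frame: x ahead of the robot, y to its left, z up, the work surface at z = 0. Lengths are in m, angles in rad, forces in N, time in s.
With the tool pointing down it reaches from about 0.425 to 0.925 m from the base axis. Payload 6.8 kg.
Tool frame: the origin (TCP) lies between the finger pads; the fingertips stand 17 mm ahead of it and the grasp point (between the pads) lies 2 mm behind it; z points along the fingers, x is the direction in which the jaws open and shut, and the axes are right-handed (so a half turn about z gives the same grasp; the last joint's range is limited). The gripper opens to 85 mm and grips with 20 to 120 N. Pads are 22 mm wide; open, the fingers measure 114 mm over their backs; the gripper's body (76 mm by 85 mm) begins 54 mm behind the grasp point. The pads swing forward as they close: fully open they stand 13 mm farther back than shut.
Start: joints at [-1.329, 0.477, 0.022, 1.555, -0.011, 1.109, -0.083], TCP at [0.231, 0.634, 0.248] pointing down, gripper open.
Joint ranges: [-2.96, 2.96], [-0.34, 2.1], [-1.41, 1.46], [0.24, 2.44], [-1.37, 4.51], [0.17, 1.92], [-2.96, 2.96]. Speed limits (rad/s): [2.39, 2.39, 3.14, 3.14, 3.14, 3.14, 3.14].

### API

Orientations are given as a unit quaternion [w, x, y, z].
In Python, from station import readout, read_camera, get_calibration, bot, models gives the robot as it stands.
- The arm moves only by the tool carry_out, never from a script. Its argument "deltas" is a list of rows, each a list of 2 entries, a list of its own where there are three numbers: the shift along the tool's x, y, z in cm, then the turn about the tool's z in degrees. A call has 1 to 10 rows; each row is the pose to reach, as a shift and turn from the pose measured when the call began, along the tool's axes at that moment; what a row does not reach only later rows make up. A row lasts 1/8 s, in which the tool goes at most 62.5 mm and 10.7 degrees, less where a joint would pass 70% of its speed; a pose out of reach is approached as far as the arm can. A call with a gripper value outside its range is refused whole. "hand" is the opening, from 0 (shut) to 1 (fully open), set as the call begins (left out, the last holds). The fingers move at their own pace and stop on an object; "newtons" is the grip in N (left out, the last holds). Time passes only in rows, so rows that repeat a pose let the fingers close. It gives the time, the measured TCP pose, the force and the opening at its end, in the units of the state.
- readout.get_obs(): the state, without advancing time (a new reading comes with each control period).
- read_camera(name): name is "scene" or "top" or "wrist"; returns the picture (480x640x3 uint8, red, green, blue); there is no depth.
- get_calibration(name): a dict with "fov_y" (degrees; the focal length in pixels is half the picture's height over the tangent of half this angle, whatever the lens; pixels are square), "cx", "cy" (the principal point, pixels), "D" ([k1, k2, p1, p2, k3] as OpenCV has them; the pictures are not rectified), "world_from_camera" (4x4, takes a point from camera to world coordinates). Camera axes: x right, y down, z forward; pixel columns grow to the right and rows downward; lengths in m; the calibration is good to about 2 mm. A picture is of the moment at which its call begins: read the wrist's pose just before it. get_calibration takes no time and is no camera call; for the wrist camera it gives the pose at the moment of the call.
- bot.hand_in(): hands the job in, once; it reports no verdict.
Trained networks look in the newest picture that a camera, given by its name, has taken for a name from the list of things; names that differ only in an ending like _2 or _b are one class to them, and where a whole thing is asked for, a point or a joint stands for the part that bears it (a point fixed in the world has none). Each returns a list of dicts, best first, with "score" (0 to 1); they miss things now and then, are a little off and sometimes report something else, mostly with a low value. They report only what shows in the picture. A call takes as long as a camera call. They do not tell look-alikes from the thing itself.
- models.spot_in(query, camera): "centre" ([row, column] in pixels, amid what is visible of it).
The state is a dict: "t": time; "q": joint angles; "joint_vel": joint speeds; "joint_torque": joint torques, N m; "eef_pos": TCP position; "tool_rot": TCP orientation; "contact_force": force on the tool from outside, world axes, zero at the start; "torque": the same for the moment, N m; "gripper_width": opening from 0.0 (shut) to 1.0 (fully open).
Only numpy, scipy, OpenCV 4.12 (cv2) and the standard library are available. Lean on these libraries where they do the work, as an engineer would, in place of code of your own. Each camera call takes 0.05 s, during which the arm holds its last target. There are 200 camera calls.

## Working session

There is one attempt and no reset: what is moved stays moved. The work goes in short steps, Python scripts to look and compute and a tool call to move; the robot and the scene stay as the last step left them, time stands still between calls to the robot, and variables do not carry over. Pictures are saved under pics/ and viewed, about 12 in all and at most 16, crops included, and the job is handed in when it is done.

Besides the shell and the picture viewer there is one more tool, called after "Request:" by a JSON object that holds its "method" and its "body". carry_out: Moves the arm, as the interface text tells. Its arguments: {"type":"object","properties":{"deltas":{"type":"array"},"hand":{"type":"number"},"newtons":{"type":"number"}},"required":["deltas"]}

```bash
ls; mkdir -p pics
cat > h.py <<'E'
import numpy as np, cv2
from scipy.spatial.transform import Rotation as R
from station import readout, read_camera, get_calibration, bot, models
def K(c):
    f=240/np.tan(np.radians(c["fov_y"])/2)
    return np.array([[f,0,c["cx"]],[0,f,c["cy"]],[0,0,1.]]), np.array(c["D"],float)
def unproj(name,rc,z,c=None):
    "pixel (row,col) -> world point on plane z"
    c=c or get_calibration(name); k,D=K(c); T=np.array(c["world_from_camera"])
    p=cv2.undistortPoints(np.array([[[rc[1],rc[0]]]],float),k,D)[0,0]
    d=T[:3,:3]@np.array([p[0],p[1],1]); o=T[:3,3]
    return o+d*(z-o[2])/d[2]
def proj(name,P,c=None):
    c=c or get_calibration(name); k,D=K(c); T=np.linalg.inv(np.array(c["world_from_camera"]))
    uv=cv2.projectPoints(np.atleast_2d(P).astype(float),cv2.Rodrigues(T[:3,:3])[0],T[:3,3],k,D)[0][:,0]
    return uv[:,::-1]  # row,col
def save(img,name): cv2.imwrite(f"pics/{name}.png",cv2.cvtColor(img,cv2.COLOR_RGB2BGR))
def tool():
    o=readout.get_obs(); q=o["tool_rot"]; return np.array(o["eef_pos"]),R.from_quat([q[1],q[2],q[3],q[0]]).as_matrix(),o
def delta(P,yaw=None):
    "cm shift in tool axes to world P; turn deg so tool x axis has world yaw (mod 180)"
    p,M,o=tool(); d=M.T@(np.array(P)-p)*100
    t=None
    if yaw is not None:
        cur=np.degrees(np.arctan2(M[1,0],M[0,0])); t=-(((yaw-cur)+90)%180-90)
    return d.round(2),t
def st():
    p,M,o=tool(); print("t",round(o["t"],2),"p",p.round(4),"yawx",round(np.degrees(np.arctan2(M[1,0],M[0,0])),1),"zaxis",M[:,2].round(3),"F",np.round(o["contact_force"],1),"g",round(o["gripper_width"],3),"q7",round(o["q"][6],2))
E
python3 - <<'E'
from h import *
st()
for n in ("scene","top"):
    c=get_calibration(n); print(n,c["fov_y"],np.round(c["world_from_camera"],3).tolist(),c["D"])
    im=read_camera(n); save(im,n+"0")
    for q in ["cabinet","tray_hole","plunger_top","hook","hook_tip","stand_slot","fresh","bake_tray","dish_1","timer","marker","spent"]:
        try: print(q,[(np.round(d["centre"]).tolist(),round(d["score"],2)) for d in models.spot_in(q,n)][:5])
        except Exception as e: print(q,e)
E
```

```text
pics
t 0.0 p [0.2312 0.6336 0.2473] yawx 70.0 zaxis [-0.    -0.002 -1.   ] F [ 0.1 -1.2 -0.5] g 0.996 q7 -0.08
scene 44.35640447616113 [[0.67, -0.521, 0.529, -0.084], [-0.742, -0.464, 0.483, -0.507], [-0.006, -0.716, -0.698, 1.007], [0.0, 0.0, 0.0, 1.0]] [0.01397708 0.         0.         0.         0.        ]
cabinet [([229.0, 398.0], 0.7), ([235.0, 403.0], 0.61)]
tray_hole [([254.0, 363.0], 0.58)]
plunger_top [([237.0, 401.0], 0.66)]
hook [([298.0, 456.0], 0.81)]
hook_tip [([294.0, 456.0], 0.66)]
stand_slot [([328.0, 458.0], 0.95)]
fresh [([232.0, 262.0], 0.61), ([227.0, 221.0], 0.5)]
bake_tray [([377.0, 405.0], 0.97)]
dish_1 [([226.0, 218.0], 0.79), ([271.0, 228.0], 0.69), ([252.0, 191.0], 0.59)]
timer [([320.0, 237.0], 0.6)]
marker []
spent []
top 46.44063016461112 [[-0.029, -0.996, 0.089, 0.464], [-0.999, 0.031, 0.024, 0.09], [-0.026, -0.089, -0.996, 1.23], [0.0, 0.0, 0.0, 1.0]] [-0.00707485  0.          0.          0.          0.        ]
cabinet [([141.0, 339.0], 0.68), ([263.0, 187.0], 0.28)]
tray_hole [([198.0, 342.0], 0.68)]
plunger_top [([175.0, 384.0], 0.56)]
hook [([202.0, 476.0], 0.71)]
hook_tip [([202.0, 474.0], 0.69)]
stand_slot [([201.0, 459.0], 0.64)]
fresh [([237.0, 229.0], 0.74)]
bake_tray [([271.0, 458.0], 0.75), ([322.0, 410.0], 0.66), ([200.0, 344.0], 0.65), ([235.0, 231.0], 0.16)]
dish_1 [([311.0, 195.0], 0.89), ([266.0, 185.0], 0.79)]
timer [([339.0, 293.0], 0.65)]
marker [([320.0, 412.0], 0.91), ([266.0, 186.0], 0.49)]
spent []
```

View pics/scene0.png

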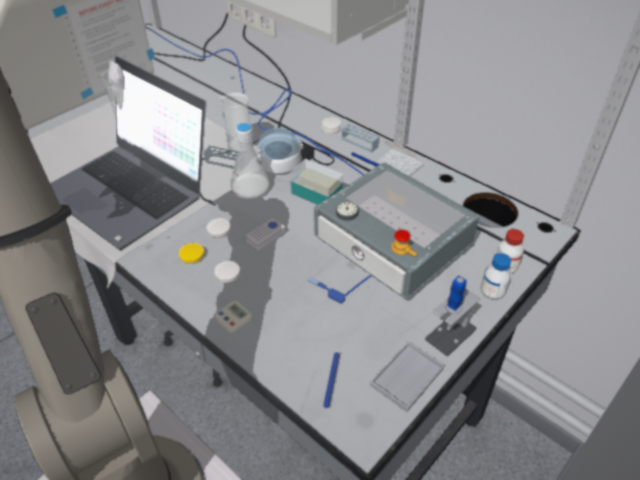

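View pics/top0.png

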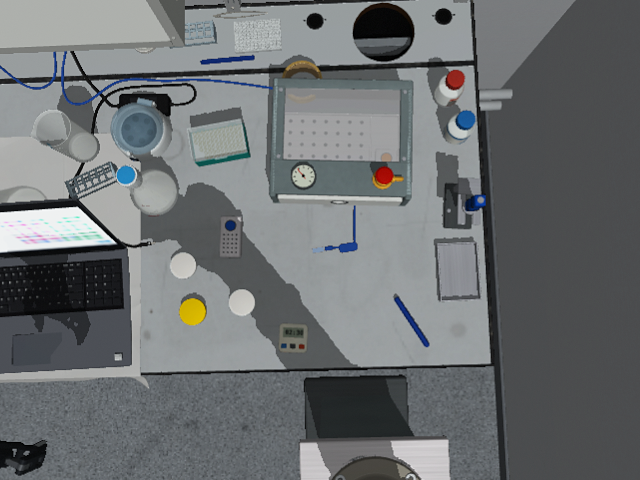

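The scene shows two white dishes, at top (265,183) and (302,242), and a yellow look-alike at (311,192). The fresh canister with the blue window is at (237,231). The cabinet is centred near (140,342), the hook hangs on its stand at (202,478), and the bake tray is at (270,458). The blue tool lying at (246,345) is a decoy, since it isn't on the stand. Next I'll overlay rough model fits on enlarged crops.

Run:
```python
from h import *
t=cv2.imread("pics/top0.png"); s=cv2.imread("pics/scene0.png")
for n,rc,z in [("hole",(198,342),.062),("plunger",(175,384),.152),("cab FL",(196,273),.108),("cab FR",(203,411),.108),("cab BL",(80,274),.108),("cab BR",(80,412),.108),("fresh",(237,231),.026),("d1",(265,183),.015),("d2",(302,242),.015),("yel",(311,192),.015),("bake",(270,458),.015),("hook",(202,480),.186)]:
    print(n,unproj("top",rc,z).round(3))
for n,rc,z in [("fresh",(233,266),.026),("d1",(227,218),.015),("d2",(271,228),.015),("plunger",(236,402),.152),("bake",(376,407),.015),("hooktop",(280,459),.186)]: print("s",n,unproj("scene",rc,z).round(3))
a=cv2.resize(t[165:305,400:500],None,fx=4,fy=4,interpolation=cv2.INTER_CUBIC)
b=cv2.resize(s[240:400,370:500],None,fx=3.5,fy=3.5,interpolation=cv2.INTER_CUBIC)[:560,:400]
cv2.imwrite("pics/c1.png",np.hstack([a,b[:560,:400]]))
```

```text
hole [0.662 0.05  0.062]
plunger [ 0.69  -0.03   0.152]
cab FL [0.663 0.192 0.108]
cab FR [ 0.64  -0.087  0.108]
cab BL [0.907 0.184 0.108]
cab BR [ 0.896 -0.1    0.108]
fresh [0.591 0.293 0.026]
d1 [0.534 0.401 0.015]
d2 [0.45  0.273 0.015]
yel [0.433 0.382 0.015]
bake [ 0.505 -0.196  0.015]
hook [ 0.625 -0.203  0.186]
s fresh [0.588 0.285 0.026]
s d1 [0.532 0.398 0.015]
s d2 [0.45  0.268 0.015]
s plunger [ 0.685 -0.036  0.152]
s bake [ 0.497 -0.201  0.015]
s hooktop [ 0.629 -0.204  0.186]
```

View pics/c1.png

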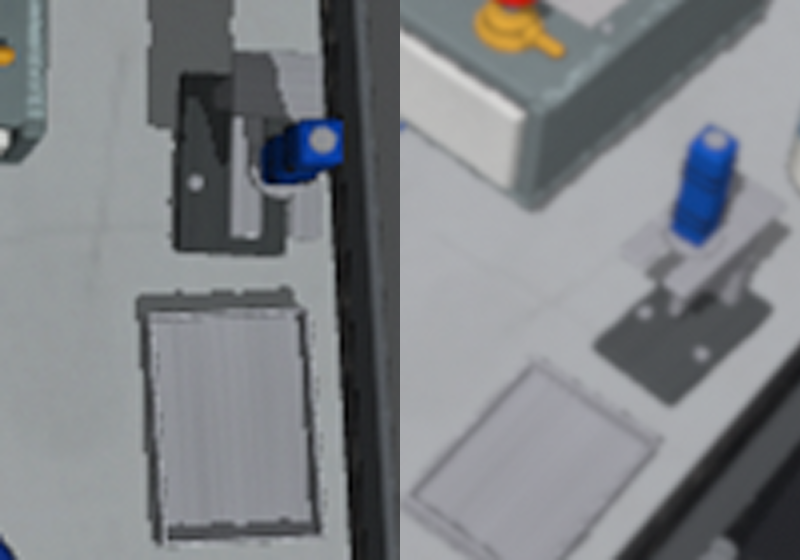

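Run:
```python
from h import *
p,M,o=tool(); T=np.eye(4);T[:3,:3]=M;T[:3,3]=p
c=get_calibration("wrist"); print(c["fov_y"],c["D"]); print((np.linalg.inv(T)@np.array(c["world_from_camera"])).round(3))
print(delta([0.50,-0.2,0.43],90),delta([0.40,0.4,0.43]))
```

```text
67.25805510274722 [-0.06157237  0.          0.          0.          0.        ]
[[ 1.    -0.     0.001 -0.   ]
 [-0.     0.95   0.314 -0.081]
 [-0.001 -0.314  0.95  -0.126]
 [ 0.     0.     0.     1.   ]]
(array([-69.15,  53.83, -18.17]), np.float64(-20.04433779249979)) (array([-16.21,  23.87, -18.17]), None)
```

Request:
{"method": "carry_out", "body": {"deltas": [[[-4, 6, -5], -4], [[-8, 12, -9], -8], [[-12, 18, -13], -12], [[-17, 24, -15], -16], [[-22, 29, -15], -20], [[-28, 33, -15], -20], [[-34, 36, -15], -20], [[-40, 39, -15], -20], [[-46, 43, -14], -20], [[-52, 46, -13], -20]]}}

```text
t: 2.55
eef_pos: [0.4649, 0.0996, 0.3878]
tool_rot: [0.0, 0.707, 0.707, 0.001]
contact_force: [0.8, 0.9, -0.3]
gripper_width: 0.997
```

Request:
{"method": "carry_out", "body": {"deltas": [[[-6, 0, 0.5], 0], [[-11, 1, 1], 0], [[-16, 2, 2], 0], [[-20, 3, 3], 0], [[-20, 3, 3], 0], [[-20, 3, 3], 0]]}}

```text
t: 3.3
eef_pos: [0.4948, -0.0998, 0.3577]
tool_rot: [0.0, 0.707, 0.707, 0.001]
contact_force: [0.1, 0.1, 0.1]
gripper_width: 1.004
```

Run:
```python
from h import *
st()
im=read_camera("wrist"); save(im,"w1")
for q in ["hook","hook_tip","stand_slot","plunger_top","tray_hole","bake_tray"]:
    print(q,[(np.round(d["centre"]).tolist(),round(d["score"],2)) for d in models.spot_in(q,"wrist")][:5])
print(delta([0.5,-0.2,0.43],90))
```

```text
t 3.3 p [ 0.4948 -0.0998  0.3577] yawx 90.0 zaxis [ 0.001  0.001 -1.   ] F [0.1 0.1 0.1] g 1.004 q7 1.71
hook [([318.0, 416.0], 0.71), ([327.0, 223.0], 0.65)]
hook_tip [([325.0, 221.0], 0.7), ([294.0, 243.0], 0.54)]
stand_slot [([292.0, 240.0], 0.91)]
plunger_top [([381.0, 374.0], 0.78), ([109.0, 321.0], 0.24)]
tray_hole [([320.0, 414.0], 0.89)]
bake_tray [([189.0, 240.0], 0.57), ([110.0, 322.0], 0.49)]
(array([-10.01,   0.53,  -7.22]), np.float64(0.02219041453402326))
```

View pics/w1.png

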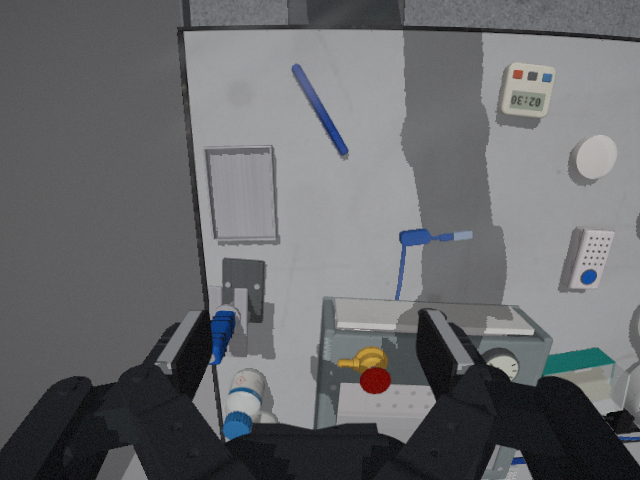

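Request:
{"method": "carry_out", "body": {"deltas": [[[-3, 5, 0], 0], [[-6, 10, 1], 0], [[-6, 13, 1], 0], [[-6, 13, 1], 0]]}}

```text
t: 4.15
eef_pos: [0.6265, -0.159, 0.3467]
tool_rot: [0.0, 0.706, 0.708, 0.0]
contact_force: [-0.6, -0.5, 0.1]
gripper_width: 0.999
```

Run:
```python
from h import *
st()
np.save("cal2.npy",get_calibration("wrist"),allow_pickle=True)
im=read_camera("wrist"); save(im,"w2")
```

```text
t 4.15 p [ 0.6265 -0.159   0.3467] yawx 90.1 zaxis [ 0.  0. -1.] F [-0.6 -0.5  0.1] g 0.999 q7 1.91
```

Request:
{"method": "carry_out", "body": {"deltas": [[[-5, 0, 0], 0], [[-10, 0, 0], 0], [[-10, 0, 0], 0]]}}

```text
t: 4.58
eef_pos: [0.6225, -0.2647, 0.3479]
tool_rot: [0.001, 0.709, 0.705, -0.001]
contact_force: [-0.7, 0.3, 1.0]
gripper_width: 1.002
```

Run:
```python
from h import *
st()
np.save("cal3.npy",get_calibration("wrist"),allow_pickle=True)
im=read_camera("wrist"); save(im,"w3")
a=cv2.imread("pics/w2.png")[60:360,:320]; b=cv2.imread("pics/w3.png")[60:360,160:480]
r=lambda x:cv2.resize(x,None,fx=1.25*1,fy=1.25,interpolation=cv2.INTER_CUBIC)
cv2.imwrite("pics/c2.png",np.hstack([r(a),r(b)]))
```

```text
t 4.58 p [ 0.6225 -0.2647  0.3479] yawx 89.6 zaxis [ 0.    -0.002 -1.   ] F [-0.7  0.3  1. ] g 1.002 q7 2.08
```

View pics/c2.png

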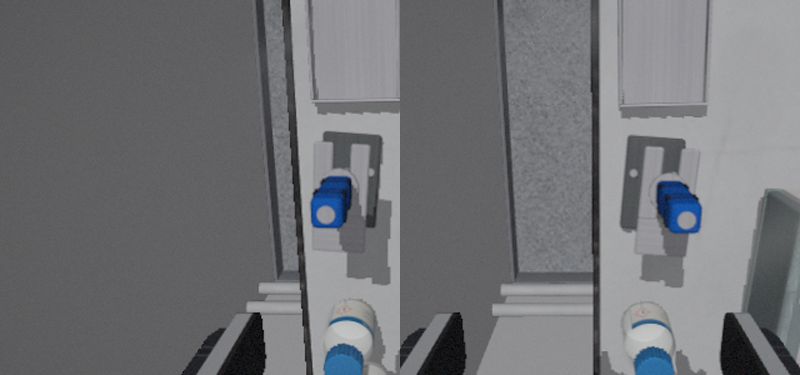

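Now the fork is clear. Its prongs point to world -x (image up) and it is closed towards +x, so the hook's tip points about world +x. Grip top is at w2 (232,260) and w3 (236,389), and the prongs are symmetric about the shank.

Run:
```python
from h import *
c2=np.load("cal2.npy",allow_pickle=True).item(); c3=np.load("cal3.npy",allow_pickle=True).item()
f2=lambda r,c:(60+r/1.25,c/1.25); f3=lambda r,c:(60+r/1.25,160+(c-400)/1.25)
for nm,a,b,z in [("grip top",(215,325),(220,686),.186),("prong front mid",(143,341),(148,672),.105),("back L",(250,312),(253,636),.105),("back R",(251,366),(258,688),.105),("prongL tip L",(142,315),(147,645),.105),("prongR tip R",(145,369),(150,699),.105)]:
    print(nm,unproj("wrist",f2(*a),z,c2).round(4),unproj("wrist",f3(*b),z,c3).round(4))
# red centroid of plunger & cabinet segmentation from top
for n in ("w2","w3"):
    im=cv2.imread(f"pics/{n}.png"); hsv=cv2.cvtColor(im,cv2.COLOR_BGR2HSV)
    m=((abs(hsv[...,0].astype(int)-115)<8)&(hsv[...,1]>200)&(hsv[...,2]>60)).astype(np.uint8)
    k,l,s,ce=cv2.connectedComponentsWithStats(m); print(n,[(s[i].tolist()) for i in range(1,k) if s[i,4]>80])
```

```text
grip top [ 0.6319 -0.2035  0.186 ] [ 0.6321 -0.2021  0.186 ]
prong front mid [ 0.5953 -0.2003  0.105 ] [ 0.5958 -0.1997  0.105 ]
back L [ 0.6883 -0.2288  0.105 ] [ 0.6876 -0.227   0.105 ]
back R [ 0.6891 -0.1815  0.105 ] [ 0.6927 -0.1808  0.105 ]
prongL tip L [ 0.5945 -0.2214  0.105 ] [ 0.5949 -0.2218  0.105 ]
prongR tip R [ 0.5969 -0.1776  0.105 ] [ 0.5975 -0.1774  0.105 ]
w2 [[250, 202, 30, 40, 369]]
w3 [[367, 205, 34, 41, 419]]
```

Request:
{"method": "carry_out", "body": {"deltas": [[[4, 0.5, 2], 2], [[6.2, 0.8, 6], 2.5], [[6.2, 0.8, 10], 2.5], [[6.2, 0.8, 10], 2.5]]}}

```text
t: 5.12
eef_pos: [0.63, -0.1964, 0.2451]
tool_rot: [-0.003, 0.722, 0.691, -0.001]
contact_force: [-0.5, 0.2, 0.5]
gripper_width: 1.002
```

Run:
```python
from h import *
st(); print(delta([0.630,-0.2025,0.155],87.2))
im=read_camera("wrist"); save(im,"w4")
print(proj("wrist",[[.631,-.2025,.186]]))
hsv=cv2.cvtColor(im,cv2.COLOR_RGB2HSV); m=((abs(hsv[...,0].astype(int)-115)<8)&(hsv[...,1]>200)&(hsv[...,2]>60)).astype(np.uint8)
k,l,s,ce=cv2.connectedComponentsWithStats(m); print([(s[i].tolist()) for i in range(1,k) if s[i,4]>80])
```

```text
t 5.12 p [ 0.63   -0.1964  0.2451] yawx 87.5 zaxis [-0.005  0.003 -1.   ] F [-0.5  0.2  0.5] g 1.002 q7 1.98
(array([-0.63,  0.07,  9.01]), np.float64(0.28185103696552005))
[[273.48891092 305.64816639]]
[[283, 228, 38, 66, 969]]
```

View pics/w4.png

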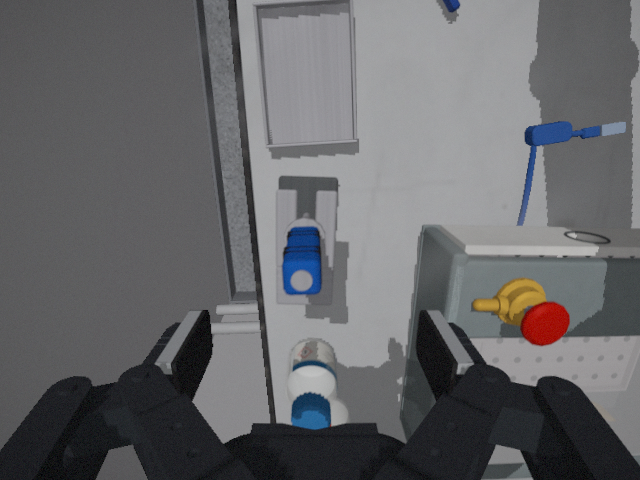

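Request:
{"method": "carry_out", "body": {"deltas": [[[-0.7, 0.3, 3], 0.3], [[-0.7, 0.3, 6], 0.3], [[-0.7, 0.3, 8.5], 0.3], [[-0.7, 0.3, 9], 0.3], [[-0.7, 0.3, 9], 0.3]]}}

```text
t: 5.8
eef_pos: [0.6348, -0.2054, 0.1595]
tool_rot: [0.0, 0.725, 0.689, 0.001]
contact_force: [-0.1, -0.8, -0.0]
gripper_width: 0.999
```

Request:
{"method": "carry_out", "body": {"deltas": [[[0, 0, 0], 0], [[0, 0, 0], 0], [[0, 0, 0], 0], [[0, 0, 0], 0], [[0, 0, 0], 0], [[0, 0, 0], 0]], "hand": 0, "newtons": 60}}

```text
t: 6.55
eef_pos: [0.635, -0.2053, 0.1598]
tool_rot: [0.0, 0.725, 0.689, 0.001]
contact_force: [-0.2, 1.0, 3.4]
gripper_width: 0.248
```

```bash
python3 -c "
from h import *
st()"
```

```text
t 6.55 p [ 0.635  -0.2053  0.1598] yawx 87.1 zaxis [ 0.001  0.001 -1.   ] F [-0.2  1.   3.4] g 0.248 q7 2.03
```

Request:
{"method": "carry_out", "body": {"deltas": [[[0, 0, -0.4], 0], [[0, 0, -0.5], 0], [[0, -2, -0.5], 0], [[0, -4, -0.5], 0], [[0, -6, -0.5], 0], [[0.3, -8, -0.5], 0], [[0.3, -9, -0.5], 0], [[0.3, -9, -0.5], 0]]}}

```text
t: 7.55
eef_pos: [0.545, -0.198, 0.1648]
tool_rot: [0.0, 0.725, 0.689, 0.001]
contact_force: [0.1, -0.0, -0.8]
gripper_width: 0.251
```

Request:
{"method": "carry_out", "body": {"deltas": [[[0, 0, -4], 0], [[4, -0.5, -8], 0], [[9, -1, -12], 0], [[14, -1, -16], 0], [[19, -1, -16], 0], [[24, -1, -16], 0], [[25, -1, -16], 0], [[25, -1, -16], 0]]}}

```text
t: 8.55
eef_pos: [0.5479, 0.0526, 0.325]
tool_rot: [0.001, 0.724, 0.689, 0.001]
contact_force: [-0.3, -0.4, -0.1]
gripper_width: 0.251
```

Run:
```python
from h import *
st(); np.save("cal5.npy",get_calibration("wrist"),allow_pickle=True)
im=read_camera("wrist"); save(im,"w5")
t=cv2.imread("pics/top0.png")[60:220,255:425]
w=cv2.imread("pics/w5.png")
cv2.imwrite("pics/c5.png",np.hstack([cv2.resize(w,(480,360))[:, :], cv2.resize(t,(320,301),interpolation=cv2.INTER_CUBIC)[:300] if 0 else cv2.copyMakeBorder(cv2.resize(t,(320,301),interpolation=cv2.INTER_CUBIC),0,59,0,0,cv2.BORDER_CONSTANT)]))
```

```text
t 8.55 p [0.5479 0.0526 0.325 ] yawx 87.2 zaxis [ 0.002  0.    -1.   ] F [-0.3 -0.4 -0.1] g 0.251 q7 1.43
```

View pics/w5.png

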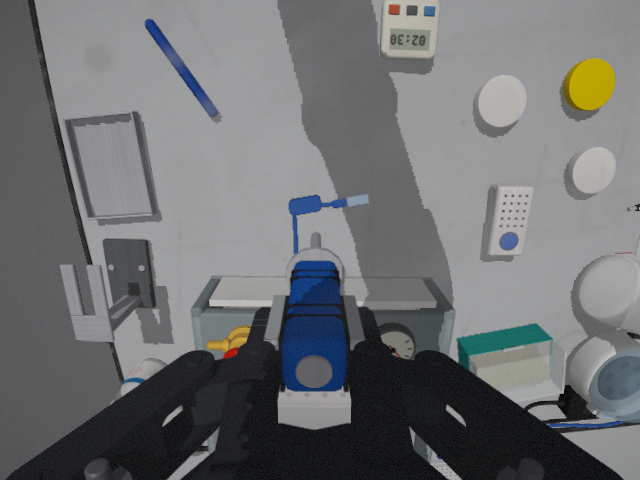

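w5 shows the hook held vertically. The panel's white face spans about rows 278 to 305 and cols 213 to 434. The bake tray is at (165,110), the stand fork at (300,90), the dishes at (100,501) and (170,592), and the fresh canister at (220,511). I'll fit the cabinet to the panel edges.

```bash
cat > fit.py <<'E'
from h import *
from scipy.optimize import least_squares
c5=np.load("cal5.npy",allow_pickle=True).item()
g=cv2.cvtColor(cv2.imread("pics/w5.png"),cv2.COLOR_BGR2GRAY).astype(float)
g=cv2.GaussianBlur(g,(3,3),0)
rowsB=[];rowsT=[]
for c in list(range(225,280,5))+list(range(350,425,5)):
    p=g[265:325,c]; d=np.gradient(p)
    print(c,[int(x) for x in p[5:50:3]]) if c in (240,400) else 0
    w=np.where(p>200)[0]
    if len(w): rowsB.append((265+w[0],c)); rowsT.append((265+w[-1],c))
print(rowsB[::4],rowsT[::4])
for r in (285,292,298): 
    w=np.where(g[r,180:460]>195)[0]+180; print(r,w[0],w[-1],[int(x) for x in g[r,w[0]-6:w[0]+4]],[int(x) for x in g[r,w[-1]-3:w[-1]+7]])
E
python3 fit.py
```

```text
240 [159, 160, 145, 158, 156, 156, 157, 156, 155, 152, 175, 185, 153, 93, 102]
400 [105, 106, 102, 108, 109, 108, 108, 108, 109, 108, 111, 127, 127, 104, 67]
[] []Traceback (most recent call last):
  File "fit.py", line 14, in <module>
    w=np.where(g[r,180:460]>195)[0]+180; print(r,w[0],w[-1],[int(x) for x in g[r,w[0]-6:w[0]+4]],[int(x) for x in g[r,w[-1]-3:w[-1]+7]])
                                                 ~^^^
IndexError: index 0 is out of bounds for axis 0 with size 0
```

```bash
cat > fit.py <<'E'
from h import *
from scipy.optimize import least_squares
c5=np.load("cal5.npy",allow_pickle=True).item()
g=cv2.cvtColor(cv2.imread("pics/w5.png"),cv2.COLOR_BGR2GRAY).astype(float)
g=cv2.GaussianBlur(g,(3,3),0)
E=[]
for c in list(range(225,272,4))+list(range(360,425,4)):
    d=np.gradient(g[:,c]); a=np.arange(292,304); i=a[np.argmax(d[a])]
    y=d[i-1:i+2]; s=(y[0]-y[2])/(2*(y[0]-2*y[1]+y[2])) if abs(y[0]-2*y[1]+y[2])>1e-6 else 0
    E.append((i+s,c,y[1]))
print([(round(e[0],1),e[1],round(e[2])) for e in E])
W=np.array([unproj("wrist",e[:2],.089,c5) for e in E if e[2]>4])
k=np.polyfit(W[:,1],W[:,0],1); r=W[:,0]-np.polyval(k,W[:,1]); m=abs(r)<.003; k=np.polyfit(W[m,1],W[m,0],1)
print("slope deg",np.degrees(np.arctan(-k[0]))*1, "x at y=.05",np.polyval(k,.05),r.round(4))
for row in (286,292,296):
    print(row,[int(x) for x in g[row,205:228]],[int(x) for x in g[row,418:446]])
E
python3 fit.py
```

```text
[(np.float64(299.6), 225, 12), (np.float64(299.7), 229, 12), (np.float64(299.6), 233, 12), (np.float64(299.5), 237, 12), (np.float64(299.6), 241, 12), (np.float64(299.6), 245, 12), (np.float64(299.7), 249, 12), (np.float64(299.9), 253, 12), (np.float64(299.8), 257, 11), (np.float64(299.9), 261, 12), (np.float64(299.9), 265, 12), (np.float64(299.9), 269, 11), (np.float64(300.7), 360, 12), (np.float64(300.0), 364, 1), (np.float64(300.8), 368, 7), (np.float64(300.8), 372, 7), (np.float64(300.8), 376, 7), (np.float64(300.8), 380, 7), (np.float64(301.0), 384, 6), (np.float64(300.8), 388, 7), (np.float64(300.8), 392, 7), (np.float64(300.7), 396, 6), (np.float64(300.8), 400, 7), (np.float64(300.8), 404, 7), (np.float64(300.9), 408, 7), (np.float64(301.0), 412, 7), (np.float64(301.0), 416, 7), (np.float64(301.0), 420, 7), (np.float64(301.0), 424, 7)]
slope deg -3.3793440058011015 x at y=.05 0.6562171856345532 [ 0.0002  0.0002  0.     -0.0001 -0.     -0.0001 -0.0001  0.0001 -0.
  0.     -0.0001 -0.0001 -0.0001  0.0001  0.      0.     -0.      0.0002
 -0.     -0.0001 -0.0002 -0.0002 -0.0001  0.      0.0001  0.0001  0.0001
  0.0001]
286 [126, 105, 96, 94, 94, 94, 93, 90, 85, 79, 79, 97, 130, 152, 158, 159, 159, 159, 158, 158, 157, 157, 156] [108, 108, 108, 109, 109, 108, 107, 103, 91, 79, 73, 73, 73, 73, 72, 73, 74, 74, 78, 89, 100, 105, 107, 107, 108, 107, 107, 106]
292 [94, 95, 94, 91, 86, 80, 76, 84, 113, 143, 156, 158, 158, 157, 157, 158, 157, 157, 157, 157, 156, 156, 156] [109, 109, 109, 109, 109, 108, 108, 108, 108, 108, 108, 104, 92, 78, 70, 69, 70, 70, 71, 70, 70, 70, 73, 81, 94, 103, 106, 105]
296 [92, 89, 84, 79, 77, 93, 125, 148, 154, 154, 155, 155, 155, 156, 156, 156, 157, 156, 156, 156, 156, 155, 156] [107, 108, 108, 107, 107, 108, 108, 108, 109, 109, 109, 109, 109, 107, 100, 86, 73, 67, 67, 69, 68, 68, 68, 67, 67, 70, 79, 93]
```

Run:
```python
from h import *
c5=np.load("cal5.npy",allow_pickle=True).item()
L=unproj("wrist",(299.5,209.3),.089,c5);Rr=unproj("wrist",(301.1,434.7),.089,c5)
mid=(L+Rr)/2; print(L,Rr,np.linalg.norm(L-Rr),mid)
yaw=np.radians(-3.4); X=np.array([np.cos(yaw),np.sin(yaw),0]);Y=np.array([-X[1],X[0],0])
face=mid.copy(); face[2]=0
np.save("cab.npy",np.array([face,X,Y]))
hole=face+.004*X+[0,0,.062]; print("hole",hole.round(4))
# crosscheck in top: panel ends/ cabinet corners
P=[face+s*.145*Y+d*X+[0,0,.108] for s in(1,-1) for d in (0,.25)]
print("pred top corners (FL,BL,FR,BR)",proj("top",P).round(1).tolist())
im=cv2.cvtColor(cv2.imread("pics/w5.png"),cv2.COLOR_BGR2RGB)
# plunger from top image, red blob
t=cv2.imread("pics/top0.png"); hsv=cv2.cvtColor(t,cv2.COLOR_BGR2HSV)
m=(((hsv[...,0]<6)|(hsv[...,0]>174))&(hsv[...,1]>170)&(hsv[...,2]>100)).astype(np.uint8)
k,l,s,ce=cv2.connectedComponentsWithStats(m)
for i in range(1,k):
    if s[i,4]>60: u=unproj("top",ce[i][::-1],.149); print("red",s[i],ce[i],u.round(4),"cab frame",np.dot(u-face,X).round(3),np.dot(u-face,Y).round(3))
# bake, dishes, fresh in w5
for n,rc,z in [("bake",(165,110),.015),("d2",(101,501),.015),("d1",(170,592),.015),("yel",(84,590),.015),("fresh",(221,511),.026)]: print(n,unproj("wrist",rc,z,c5).round(4))
p,M,o=tool()
# enter pose: shank at hole-(55)X then hole-17mm ; TCP = collar+54.8mm
for d,z in [(-.060,.1325),(-.017,.1325),(-.017,.1145)]:
    print(d,delta(hole*[1,1,0]+d*X+np.array([0,0,z+.0548]),86.6))
```

```text
[ 0.64946134 -0.06987189  0.089     ] [0.66428194 0.18363515 0.089     ] 0.2539398850545834 [0.65687164 0.05688163 0.089     ]
hole [0.6609 0.0566 0.062 ]
pred top corners (FL,BL,FR,BR) [[195.1, 268.2], [76.1, 272.8], [198.9, 411.4], [78.9, 413.1]]
red [447  70  17  18 236] [455.21610169  78.41525424] [ 0.8799 -0.1787  0.149 ] cab frame 0.237 -0.222
red [376 167  17  17 230] [383.87826087 174.90434783] [ 0.6906 -0.0299  0.149 ] cab frame 0.039 -0.085
bake [ 0.5011 -0.1928  0.015 ]
d2 [0.4511 0.2742 0.015 ]
d1 [0.5347 0.4002 0.015 ]
yel [0.4339 0.3811 0.015 ]
fresh [0.5929 0.2958 0.026 ]
-0.06 (array([ 1.19,  5.23, 13.78]), np.float64(0.43407029582245116))
-0.017 (array([ 1.16,  9.53, 13.79]), np.float64(0.43407029582245116))
-0.017 (array([ 1.16,  9.53, 15.59]), np.float64(0.43407029582245116))
```

Request:
{"method": "carry_out", "body": {"deltas": [[[1.2, 2, 4], 0.4], [[1.2, 4.5, 8], 0.4], [[1.2, 5.2, 12], 0.4], [[1.2, 5.2, 13.8], 0.4], [[1.2, 5.2, 13.8], 0.4], [[1.2, 5.2, 13.8], 0.4]]}}

```text
t: 9.35
eef_pos: [0.6014, 0.0599, 0.1889]
tool_rot: [0.001, 0.728, 0.686, 0.002]
contact_force: [-0.5, -0.1, -1.3]
gripper_width: 0.253
```

Run:
```python
from h import *
st()
f,X,Y=np.load("cab.npy"); hole=f+.004*X+[0,0,.062]
for d,z in [(-.017,.1325),(-.017,.1145)]: print(d,delta(hole*[1,1,0]+d*X+np.array([0,0,z+.0548]),86.6))
im=read_camera("scene"); save(im,"s2"); a=im[170:320,280:480]
save(cv2.resize(a,None,fx=4,fy=4,interpolation=cv2.INTER_CUBIC),"c6")
```

```text
t 9.35 p [0.6014 0.0599 0.1889] yawx 86.6 zaxis [ 0.004  0.    -1.   ] F [-0.5 -0.1 -1.3] g 0.253 q7 1.53
-0.017 (array([0.03, 4.25, 0.18]), np.float64(-0.010972875227963641))
-0.017 (array([0.03, 4.24, 1.98]), np.float64(-0.010972875227963641))
```

View pics/c6.png

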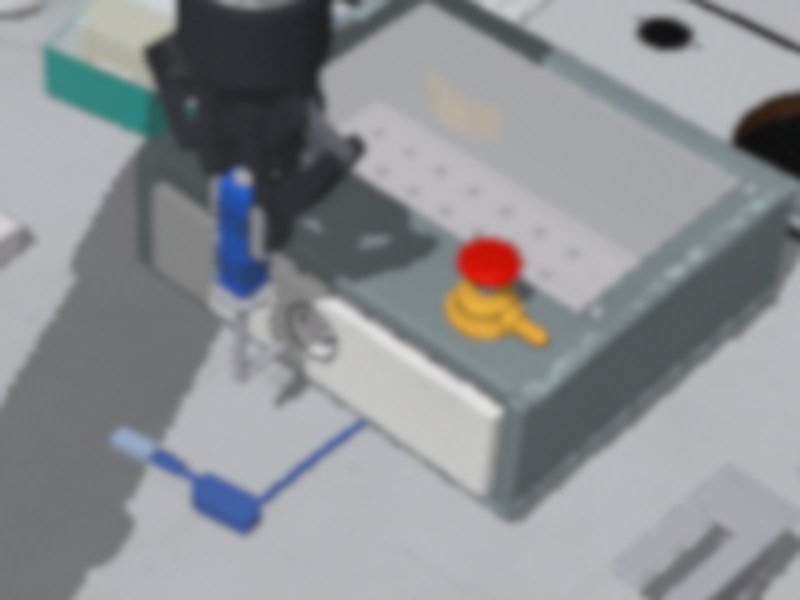

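The hook points at the hole and the height looks right, so I'm going in.

Request:
{"method": "carry_out", "body": {"deltas": [[[0, 1.5, 0.1], 0], [[0, 3, 0.2], 0], [[0, 4.2, 0.2], 0], [[0, 4.2, 0.2], 0]]}}

```text
t: 9.9
eef_pos: [0.6445, 0.0574, 0.187]
tool_rot: [0.002, 0.728, 0.686, 0.002]
contact_force: [0.2, -0.9, -0.9]
gripper_width: 0.249
```

Run:
```python
from h import *
st()
im=read_camera("scene"); save(im,"s3"); a=im[190:300,310:430]
save(cv2.resize(a,None,fx=5,fy=5,interpolation=cv2.INTER_CUBIC),"c7")
```

```text
t 9.9 p [0.6445 0.0574 0.187 ] yawx 86.6 zaxis [ 0.005  0.    -1.   ] F [ 0.2 -0.9 -0.9] g 0.249 q7 1.56
```

Request:
{"method": "carry_out", "body": {"deltas": [[[0, 0, 0.6], 0], [[0, 0, 1.2], 0], [[0, 0, 1.7], 0], [[0, 0, 1.7], 0]]}}

```text
t: 10.45
eef_pos: [0.6436, 0.0574, 0.1695]
tool_rot: [0.001, 0.728, 0.686, 0.001]
contact_force: [-0.5, -0.3, -0.6]
gripper_width: 0.253
```

Request:
{"method": "carry_out", "body": {"deltas": [[[0, -1, 0.1], 0], [[0, -2, 0.1], 0], [[0, -3, 0.1], 0], [[0, -4, 0.1], 0], [[0, -5, 0.1], 0], [[0, -5, 0.1], 0]]}}

```text
t: 11.2
eef_pos: [0.5923, 0.0605, 0.1687]
tool_rot: [0.0, 0.728, 0.686, 0.001]
contact_force: [-1.4, -0.4, 6.3]
gripper_width: 0.251
```

Run:
```python
from h import *
st()
im=read_camera("scene"); save(im,"s4"); a=im[190:340,280:480]
save(cv2.resize(a,None,fx=4,fy=4,interpolation=cv2.INTER_CUBIC),"c8")
```

```text
t 11.2 p [0.5923 0.0605 0.1687] yawx 86.6 zaxis [ 0.002  0.001 -1.   ] F [-1.4 -0.4  6.3] g 0.251 q7 1.54
```

View pics/c8.png

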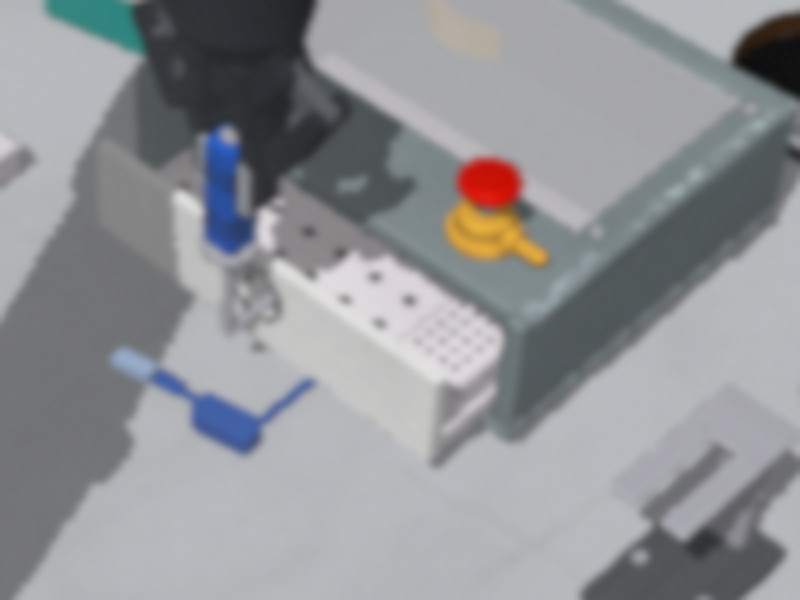

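The tray is following. I'll pull the rest.

Request:
{"method": "carry_out", "body": {"deltas": [[[0, -1.5, -0.05], 0], [[0, -3, -0.05], 0], [[0, -4.5, -0.05], 0], [[0, -6, -0.05], 0], [[0, -7.5, -0.05], 0], [[0, -9, -0.05], 0], [[0, -10.5, -0.05], 0], [[0, -11.5, -0.05], 0], [[0, -12.2, -0.05], 0], [[0, -12.2, -0.05], 0]]}}

```text
t: 12.5
eef_pos: [0.4694, 0.0678, 0.1688]
tool_rot: [-0.001, 0.728, 0.686, -0.0]
contact_force: [-0.8, -0.6, 1.2]
gripper_width: 0.251
```

Request:
{"method": "carry_out", "body": {"deltas": [[[0, -0.3, 0], 0], [[0, -0.6, 0], 0], [[0, -0.9, 0], 0], [[0, -1.2, 0], 0], [[0, -1.4, 0], 0], [[0, -1.4, 0], 0]]}}

```text
t: 13.25
eef_pos: [0.4561, 0.0687, 0.1691]
tool_rot: [-0.0, 0.728, 0.686, 0.001]
contact_force: [5.0, 0.5, -1.0]
gripper_width: 0.245
```

Run:
```python
from h import *
st()
f,X,Y=np.load("cab.npy"); print(np.dot(tool()[0]-f,X),tool()[2]["joint_torque"])
```

```text
t 13.25 p [0.4561 0.0687 0.1691] yawx 86.6 zaxis [ 0.001  0.001 -1.   ] F [ 5.   0.5 -1. ] g 0.245 q7 1.4
-0.201122509605084 [-5.16152345e-01 -3.34731817e+01  2.86902197e+00 -1.87887472e+01
 -2.42935577e-01  1.90715834e+00 -1.41326676e-02]
```

Request:
{"method": "carry_out", "body": {"deltas": [[[0, -0.2, 0], 0], [[0, -0.4, 0], 0], [[0, -0.6, 0], 0], [[0, -0.6, 0], 0]]}}

```text
t: 13.75
eef_pos: [0.4504, 0.0691, 0.1693]
tool_rot: [0.0, 0.728, 0.686, 0.001]
contact_force: [5.1, -0.2, -0.7]
gripper_width: 0.25
```

Run:
```python
from h import *
st()
im=read_camera("scene"); save(im,"s5")
im2=read_camera("top"); save(im2,"t5")
a=cv2.resize(im[200:380,270:430],(480,540),interpolation=cv2.INTER_CUBIC); b=cv2.resize(im2[150:330,255:360],(315,540),interpolation=cv2.INTER_CUBIC)
save(np.hstack([a,b]),"c9")
```

```text
t 13.75 p [0.4504 0.0691 0.1693] yawx 86.6 zaxis [ 0.001  0.001 -1.   ] F [ 5.1 -0.2 -0.7] g 0.25 q7 1.39
```

View pics/c9.png

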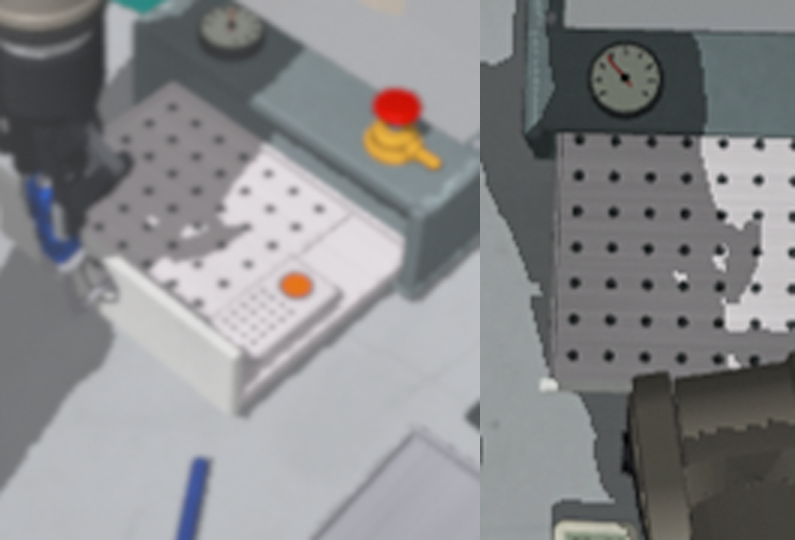

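Request:
{"method": "carry_out", "body": {"deltas": [[[0, 0.3, 0], 0], [[0, 0.6, 0], 0], [[0, 0.6, -0.4], 0], [[0, 0.6, -0.8], 0], [[0, 0.6, -1.2], 0], [[0, 0.6, -1.2], 0]]}}

```text
t: 14.6
eef_pos: [0.4565, 0.0688, 0.1817]
tool_rot: [0.0, 0.728, 0.686, 0.001]
contact_force: [1.2, 0.1, -1.0]
gripper_width: 0.253
```

Run:
```python
from h import *
st()
f,X,Y=np.load("cab.npy")
u=unproj("top",(278,277.7),.089); print("panel FL in cab:",np.dot(u-f,X),np.dot(u-f,Y))
print("pred FL at .17",proj("top",[f-.17*X+.128*Y+[0,0,.089]]))
c=get_calibration("wrist"); im=read_camera("wrist"); save(im,"w6"); np.save("cal6.npy",c,allow_pickle=True)
print("pred panel top corners wrist at .17", proj("wrist",[f-.17*X+s*.128*Y+[0,0,.089] for s in(-1,1)]).round(0).tolist())
print([ (np.round(d["centre"]),round(d["score"],2)) for q in ("hook","tray_hole") for d in models.spot_in(q,"wrist")])
```

```text
t 14.6 p [0.4565 0.0688 0.1817] yawx 86.6 zaxis [ 0.002  0.001 -1.   ] F [ 1.2  0.1 -1. ] g 0.253 q7 1.38
panel FL in cab: -0.16717176491834138 0.12131579545707503
pred FL at .17 [[279.28867268 274.38362896]]
pred panel top corners wrist at .17 [[296.0, 127.0], [296.0, 500.0]]
[(array([328., 314.]), 0.58), (array([293., 346.]), 0.9)]
```

View pics/w6.png

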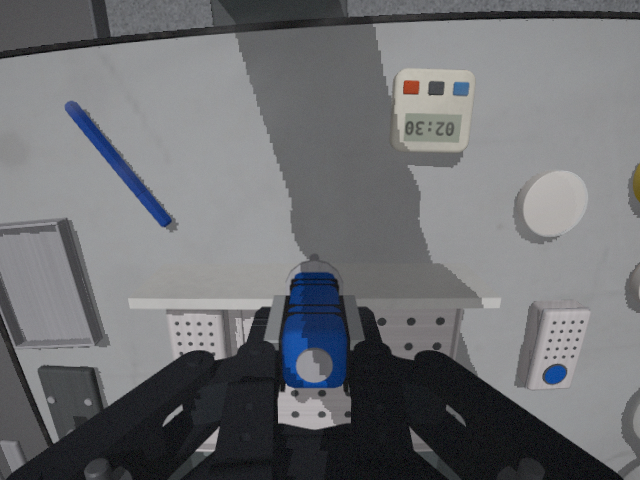

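Request:
{"method": "carry_out", "body": {"deltas": [[[0, 0, -0.4], 0], [[0, -0.8, -0.4], 0], [[0, -1.6, -0.4], 0], [[0, -2.3, -0.4], 0], [[0, -2.3, -0.4], 0]]}}

```text
t: 15.38
eef_pos: [0.4325, 0.0702, 0.1852]
tool_rot: [-0.0, 0.727, 0.686, 0.001]
contact_force: [-0.6, -0.1, -1.3]
gripper_width: 0.251
```

Run:
```python
from h import *
st()
im=read_camera("wrist"); save(im,"w7")
f,X,Y=np.load("cab.npy")
print("pred panel top corners wrist at .17", proj("wrist",[f-.17*X+s*.128*Y+[0,0,.089] for s in(-1,1)]).round(0).tolist())
g=cv2.cvtColor(im,cv2.COLOR_RGB2GRAY)
for c in (170,220,420,460): print(c,g[290:350:3,c].tolist())
p,M,o=tool(); print("dist tip outer to panel front", np.dot(p-f,X))
```

```text
t 15.38 p [0.4325 0.0702 0.1852] yawx 86.7 zaxis [ 0.001  0.001 -1.   ] F [-0.6 -0.1 -1.3] g 0.251 q7 1.34
pred panel top corners wrist at .17 [[323.0, 135.0], [323.0, 492.0]]
170 [155, 155, 154, 154, 152, 151, 154, 151, 151, 151, 151, 149, 158, 181, 180, 180, 151, 152, 152, 152]
220 [153, 156, 154, 153, 153, 155, 153, 150, 154, 153, 152, 151, 152, 182, 182, 182, 151, 174, 179, 179]
420 [109, 106, 104, 110, 106, 104, 108, 103, 106, 106, 107, 105, 113, 124, 123, 125, 120, 119, 121, 124]
460 [148, 149, 150, 149, 147, 149, 153, 150, 153, 150, 102, 105, 114, 123, 126, 122, 151, 153, 151, 149]
dist tip outer to panel front -0.22419749403548742
```

Request:
{"method": "carry_out", "body": {"deltas": [[[0, -0.4, 0], 0], [[0, -0.8, 0], 0], [[0, -0.8, 0], 0]]}}

```text
t: 15.8
eef_pos: [0.4247, 0.0707, 0.1853]
tool_rot: [-0.0, 0.727, 0.686, 0.001]
contact_force: [-0.1, 0.1, -0.4]
gripper_width: 0.249
```

Request:
{"method": "carry_out", "body": {"deltas": [[[0, 0, -0.7], 0], [[0, 0, -1.4], 0], [[0, 0, -1.4], 0]]}}

```text
t: 16.18
eef_pos: [0.4253, 0.0708, 0.2]
tool_rot: [-0.0, 0.727, 0.686, 0.002]
contact_force: [0.4, -0.6, -0.6]
gripper_width: 0.247
```

Run:
```python
from h import *
st()
print(delta([.555,-.2065,.1698],87.1))
```

```text
t 16.18 p [0.4253 0.0708 0.2   ] yawx 86.7 zaxis [ 0.002  0.002 -1.   ] F [ 0.4 -0.6 -0.6] g 0.247 q7 1.3
(array([-26.94,  14.56,   2.99]), np.float64(-0.44438174568075794))
```

Request:
{"method": "carry_out", "body": {"deltas": [[[0, 0, -4], 0], [[-3, 0, -6], 0], [[-9, 1, -6], 0], [[-15, 3, -6], 0], [[-21, 6, -6], 0], [[-26, 9, -6], 0], [[-26.3, 10, -5], 0], [[-26.3, 10, -1], 0], [[-26.3, 10, 3], 0], [[-26.3, 10, 3], 0]]}}

```text
t: 17.42
eef_pos: [0.5077, -0.1958, 0.167]
tool_rot: [-0.003, 0.727, 0.686, -0.0]
contact_force: [0.8, -0.6, -0.5]
gripper_width: 0.249
```

Run:
```python
from h import *
st()
im=read_camera("wrist"); save(im,"w8")
print(delta([.55,-.2,.167],87.1),delta([.6245,-.203,.167],87.1),delta([.6245,-.203,.161],87.1))
print(proj("wrist",[[.596,-.200,.105],[.69,-.2045,.105]]))
```

```text
t 17.43 p [ 0.5077 -0.1958  0.167 ] yawx 86.7 zaxis [-0.004  0.004 -1.   ] F [ 0.8 -0.6 -0.5] g 0.249 q7 2.11
(array([-0.09,  4.1 ,  0.2 ]), np.float64(-0.41885806502835976)) (array([ 0.04, 11.55,  0.2 ]), np.float64(-0.41885806502835976)) (array([ 0.04, 11.55,  0.8 ]), np.float64(-0.41885806502835976))
[[394.39807639 316.19008982]
 [493.32581001 317.15118113]]
```

View pics/w8.png

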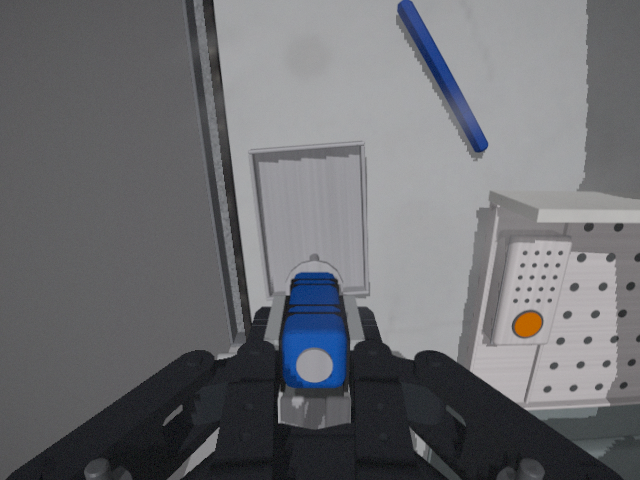

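Request:
{"method": "carry_out", "body": {"deltas": [[[0, 2, 0.2], -0.4], [[-0.1, 4, 0.2], -0.4], [[0, 6, 0.2], -0.4], [[0, 8, 0.2], -0.4], [[0, 8, 0.2], -0.4]]}}

```text
t: 18.1
eef_pos: [0.5913, -0.2009, 0.1691]
tool_rot: [0.0, 0.724, 0.69, 0.002]
contact_force: [-0.6, 1.0, -0.7]
gripper_width: 0.25
```

Request:
{"method": "carry_out", "body": {"deltas": [[[0, 1.2, 0], 0], [[0, 2.4, 0], 0], [[0, 3.5, 0], 0], [[0, 3.5, 0], 0]]}}

```text
t: 18.6
eef_pos: [0.6267, -0.2026, 0.1688]
tool_rot: [0.0, 0.724, 0.69, 0.001]
contact_force: [-0.7, 0.4, -0.8]
gripper_width: 0.251
```

Request:
{"method": "carry_out", "body": {"deltas": [[[0, 0, 0.2], 0], [[0, 0, 0.4], 0], [[0, 0, 0.5], 0], [[0, 0, 0.5], 0]]}}

```text
t: 19.1
eef_pos: [0.6266, -0.2026, 0.1637]
tool_rot: [0.0, 0.724, 0.69, 0.001]
contact_force: [0.2, -0.5, -0.7]
gripper_width: 0.245
```

Run:
```python
from h import *
st()
```

```text
t 19.1 p [ 0.6266 -0.2026  0.1637] yawx 87.2 zaxis [ 0.002  0.002 -1.   ] F [ 0.2 -0.5 -0.7] g 0.245 q7 2.1
```

Smooth entry. I'll lower it to contact.

Request:
{"method": "carry_out", "body": {"deltas": [[[0, 0, 0.15], 0], [[0, 0, 0.3], 0], [[0, 0, 0.35], 0], [[0, 0, 0.35], 0]]}}

```text
t: 19.6
eef_pos: [0.6268, -0.2026, 0.1611]
tool_rot: [0.0, 0.724, 0.69, 0.002]
contact_force: [-2.1, 1.8, 4.7]
gripper_width: 0.25
```

Run:
```python
from h import *
st()
im=read_camera("scene"); save(im,"s9"); im2=read_camera("wrist")
a=cv2.resize(im[230:380,400:520],(480,600),interpolation=cv2.INTER_CUBIC); save(a,"c11")
```

```text
t 19.6 p [ 0.6268 -0.2026  0.1611] yawx 87.2 zaxis [ 0.003  0.002 -1.   ] F [-2.1  1.8  4.7] g 0.25 q7 2.1
```

View pics/c11.png

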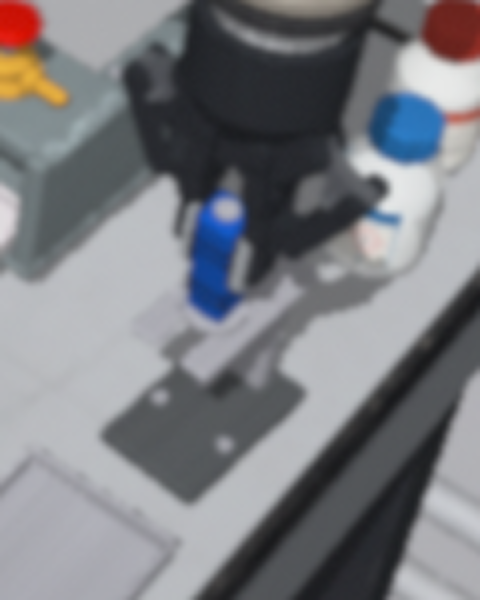

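Request:
{"method": "carry_out", "body": {"deltas": [[[0, 0, 0], 0], [[0, 0, 0], 0], [[0, 0, 0], 0], [[0, 0, 0], 0]], "hand": 0.6}}

```text
t: 20.2
eef_pos: [0.6268, -0.2026, 0.161]
tool_rot: [0.0, 0.724, 0.69, 0.002]
contact_force: [-0.5, 1.0, 0.2]
gripper_width: 0.598
```

Request:
{"method": "carry_out", "body": {"deltas": [[[0, 0, -1], 0], [[0, 0, -3], 0], [[0, 0, -6], 0], [[0, 0, -10], 0], [[0, -4, -15], 0], [[3, -9, -18], 0], [[8, -13, -18], 0], [[12, -15, -18], 0], [[14, -15, -18], 0], [[14, -15, -18], 0]]}}

```text
t: 21.45
eef_pos: [0.4835, -0.0547, 0.3422]
tool_rot: [0.0, 0.723, 0.691, 0.003]
contact_force: [-0.6, -0.0, 0.1]
gripper_width: 0.601
```

Run:
```python
from h import *
st(); np.save("cal12.npy",get_calibration("wrist"),allow_pickle=True)
im=read_camera("wrist"); save(im,"w12")
f,X,Y=np.load("cab.npy")
print("panel front corners", proj("wrist",[f-.17*X+s*.128*Y+[0,0,.089] for s in(-1,1)]).round(0).tolist())
print("slot",proj("wrist",[[.627,-.2015,.105]]))
for q in ("spent","bake_tray","fresh","dish_1","hook"): print(q,[(np.round(d["centre"]).tolist(),round(d["score"],2)) for d in models.spot_in(q,"wrist")])
```

```text
t 21.45 p [ 0.4835 -0.0547  0.3422] yawx 87.4 zaxis [ 0.005  0.004 -1.   ] F [-0.6 -0.   0.1] g 0.601 q7 1.58
panel front corners [[198.0, 309.0], [202.0, 542.0]]
slot [[331.3462026  194.91982382]]
spent [([247.0, 333.0], 0.64)]
bake_tray [([205.0, 205.0], 0.72)]
fresh [([254.0, 568.0], 0.66)]
dish_1 [([142.0, 630.0], 0.75), ([154.0, 568.0], 0.73), ([259.0, 416.0], 0.64), ([216.0, 631.0], 0.58), ([247.0, 334.0], 0.51)]
hook [([341.0, 188.0], 0.6), ([216.0, 633.0], 0.22)]
```

View pics/w12.png

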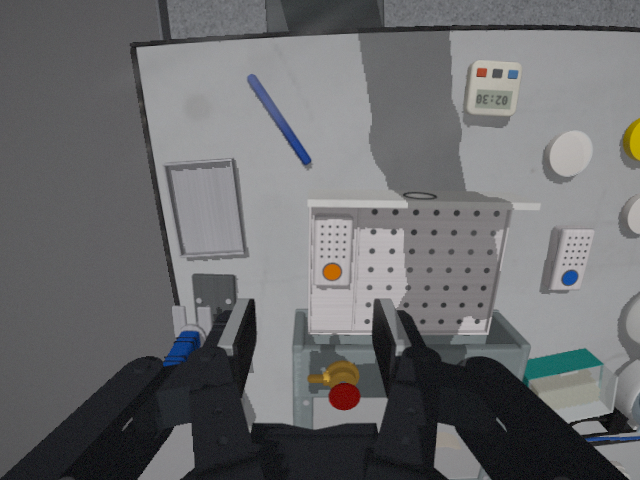

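The hook hangs in its fork at about (345,185). The tray is out, with the spent canister (orange) at (252,334) and its bay at cols 312 to 356. The bake tray is at (208,205), the fresh canister (blue window) at (259,571), and the dishes at (154,570) and (216,632).

```bash
cat > m.py <<'E'
from h import *
c=np.load("cal12.npy",allow_pickle=True).item()
f,X,Y=np.load("cab.npy")
cab=lambda u:(np.dot(u-f,X).round(4),np.dot(u-f,Y).round(4))
U=lambda r,cc,z:unproj("wrist",(r,cc),z,c)
im=cv2.imread("pics/w12.png"); g=cv2.GaussianBlur(cv2.cvtColor(im,cv2.COLOR_BGR2GRAY),(3,3),0).astype(int)
print("row 240 300-365",g[240,300:366].tolist())
print("row 275 300-365",g[275,300:366].tolist())
print("col 325 205-300",g[205:300,325].tolist())
for n,rc in [("TL",(217,317)),("TR",(217,352)),("BL",(287,315)),("BR",(287,351))]: print(n,cab(U(*rc,.056)))
for n,y,z in [("rim outer/inner?",-.124,.038),("rib",-.066,.035)]: print(n,proj("wrist",[f+d*X+y*Y+[0,0,z] for d in (-.16,-.05)],c).round(1).tolist())
B=[U(*rc,.015) for rc in [(166,166),(160,235),(258,181),(254,245)]]; print("bake",np.round(B,4).tolist(),np.mean(B,0))
for n,lo,hi in [("orange",5,18),("blue",100,125)]:
    hsv=cv2.cvtColor(im,cv2.COLOR_BGR2HSV); m=((hsv[...,0]>=lo)&(hsv[...,0]<=hi)&(hsv[...,1]>150)).astype(np.uint8)
    k,l,s,ce=cv2.connectedComponentsWithStats(m)
    print(n,[(s[i].tolist(),ce[i][::-1].round(1).tolist()) for i in range(1,k) if s[i,4]>100])
E
python3 m.py
```

```text
row 240 300-365 [159, 159, 159, 159, 160, 160, 160, 161, 167, 171, 160, 146, 149, 155, 156, 164, 174, 181, 184, 181, 168, 153, 151, 165, 176, 180, 182, 178, 165, 154, 162, 177, 183, 181, 177, 169, 158, 157, 168, 176, 178, 179, 176, 165, 156, 162, 173, 178, 179, 174, 162, 147, 148, 165, 176, 173, 165, 165, 170, 173, 177, 179, 180, 180, 180, 179]
row 275 300-365 [158, 159, 159, 158, 159, 158, 158, 160, 168, 170, 162, 163, 166, 160, 161, 171, 177, 179, 178, 176, 176, 172, 152, 123, 108, 111, 115, 116, 115, 115, 116, 117, 117, 117, 116, 116, 117, 117, 114, 108, 115, 142, 169, 178, 178, 177, 176, 172, 161, 144, 134, 147, 168, 173, 166, 165, 166, 165, 172, 178, 180, 180, 181, 180, 180, 180]
col 325 205-300 [186, 171, 145, 126, 122, 123, 123, 118, 110, 103, 100, 103, 112, 119, 131, 157, 177, 182, 182, 182, 180, 180, 181, 182, 182, 181, 181, 181, 181, 180, 180, 181, 181, 181, 181, 180, 180, 180, 181, 181, 181, 181, 181, 181, 180, 181, 181, 181, 180, 181, 180, 180, 180, 180, 180, 180, 180, 179, 172, 151, 124, 106, 104, 108, 112, 114, 115, 115, 115, 114, 111, 109, 113, 129, 155, 174, 179, 180, 178, 164, 140, 124, 121, 124, 137, 161, 177, 180, 180, 182, 182, 181, 180, 180, 181]
TL (np.float64(-0.1406), np.float64(-0.1164))
TR (np.float64(-0.1411), np.float64(-0.0751))
BL (np.float64(-0.0498), np.float64(-0.1174))
BR (np.float64(-0.0503), np.float64(-0.0721))
rim outer/inner? [[197.6, 310.8], [280.8, 309.9]]
rib [[197.7, 358.4], [280.3, 354.0]]
bake [[0.4454, -0.2366, 0.015], [0.4428, -0.149, 0.015], [0.5685, -0.2372, 0.015], [0.5668, -0.1495, 0.015]] [ 0.505874   -0.19306754  0.015     ]
orange [([324, 264, 17, 16, 215], [271.5, 331.7])]
blue [([285, 130, 26, 34, 288], [147.2, 297.5]), ([563, 271, 14, 14, 153], [277.4, 569.6]), ([163, 331, 37, 36, 712], [348.1, 182.2]), ([585, 437, 55, 4, 163], [438.3, 610.6])]
```

Run:
```python
from h import *
c=np.load("cal12.npy",allow_pickle=True).item(); f,X,Y=np.load("cab.npy")
u=unproj("wrist",(253,332.2),.056,c); print(u, np.dot(u-f,X),np.dot(u-f,Y)); st()
print(delta([u[0],u[1],.12],86.6),delta([u[0],u[1],.058],86.6))
print(delta([.506,-.193,.15],89))
```

```text
[ 0.55561179 -0.03441283  0.056     ] -0.09566727630756351 -0.0971391236853636
t 21.75 p [ 0.4833 -0.0573  0.341 ] yawx 87.1 zaxis [ 0.003  0.002 -1.   ] F [-0.8 -0.1  0.2] g 0.6 q7 1.58
(array([ 2.61,  7.05, 22.12]), np.float64(0.46615898828345337)) (array([ 2.6 ,  7.03, 28.32]), np.float64(0.46615898828345337))
(array([-13.47,   2.91,  19.08]), np.float64(-1.9338410117165523))
```

Request:
{"method": "carry_out", "body": {"deltas": [[[1, 3, 4], 0.5], [[2, 6, 9], 0.5], [[2.6, 7, 14], 0.5], [[2.6, 7, 18], 0.5], [[2.6, 7, 22], 0.5], [[2.6, 7, 25], 0.5], [[2.6, 7, 26.5], 0.5], [[2.6, 7, 26.5], 0.5]], "hand": 0.75}}

```text
t: 22.75
eef_pos: [0.555, -0.035, 0.0756]
tool_rot: [0.0, 0.728, 0.685, 0.001]
contact_force: [-0.0, 0.7, 0.3]
gripper_width: 0.748
```

Run:
```python
from h import *
st(); print(delta([.5556,-.0344,.058],86.6))
```

```text
t 22.75 p [ 0.555  -0.035   0.0756] yawx 86.5 zaxis [ 0.001  0.001 -1.   ] F [-0.   0.7  0.3] g 0.748 q7 1.88
(array([0.06, 0.06, 1.76]), np.float64(-0.07449575759157767))
```

Request:
{"method": "carry_out", "body": {"deltas": [[[0, 0, 0.6], 0], [[0, 0, 1.2], 0], [[0, 0, 1.7], 0], [[0, 0, 1.7], 0]]}}

```text
t: 23.25
eef_pos: [0.5548, -0.0349, 0.0584]
tool_rot: [-0.0, 0.728, 0.685, 0.001]
contact_force: [-0.2, 0.5, -0.3]
gripper_width: 0.754
```

Request:
{"method": "carry_out", "body": {"deltas": [[[0, 0, 0], 0], [[0, 0, 0], 0], [[0, 0, 0], 0], [[0, 0, 0], 0], [[0, 0, 0], 0]], "hand": 0, "newtons": 50}}

```text
t: 23.88
eef_pos: [0.5553, -0.035, 0.0589]
tool_rot: [0.0, 0.728, 0.685, 0.001]
contact_force: [-0.4, 1.1, 4.9]
gripper_width: 0.525
```

Request:
{"method": "carry_out", "body": {"deltas": [[[0, 0, -1], 0], [[0, 0, -3], 0], [[0, 0, -6], 0], [[0, 0, -8], 0], [[0, 0, -8], 0]]}}

```text
t: 24.5
eef_pos: [0.5563, -0.0351, 0.141]
tool_rot: [0.001, 0.728, 0.685, 0.003]
contact_force: [0.5, -0.4, -2.2]
gripper_width: 0.522
```

Run:
```python
from h import *
st(); print(delta([.506,-.193,.135],89)); print(delta([.506,-.193,.042],89))
```

```text
t 24.5 p [ 0.5563 -0.0351  0.141 ] yawx 86.5 zaxis [ 0.005  0.002 -1.   ] F [ 0.5 -0.4 -2.2] g 0.522 q7 1.82
(array([-16.06,  -4.07,   0.55]), np.float64(-2.472450961710379))
(array([-16.08,  -4.12,   9.85]), np.float64(-2.472450961710379))
```

Request:
{"method": "carry_out", "body": {"deltas": [[[-5, -1, 0], -1], [[-10, -3, 0], -2.5], [[-15, -4.1, 0], -2.5], [[-16.1, -4.1, 3], -2.5], [[-16.1, -4.1, 7], -2.5], [[-16.1, -4.1, 9.5], -2.5], [[-16.1, -4.1, 9.5], -2.5]]}}

```text
t: 25.38
eef_pos: [0.5041, -0.1926, 0.0435]
tool_rot: [-0.001, 0.713, 0.701, 0.001]
contact_force: [-0.2, -0.0, -1.2]
gripper_width: 0.521
```

Request:
{"method": "carry_out", "body": {"deltas": [[[0, 0, 0.5], 0], [[0, 0, 1], 0], [[0, 0, 1.3], 0], [[0, 0, 1.3], 0]]}}

```text
t: 25.88
eef_pos: [0.5046, -0.1926, 0.0319]
tool_rot: [-0.001, 0.713, 0.701, 0.002]
contact_force: [-3.5, 2.8, 11.8]
gripper_width: 0.523
```

```bash
python3 -c "
from h import *
st()"
```

```text
t 25.88 p [ 0.5046 -0.1926  0.0319] yawx 89.0 zaxis [ 0.002  0.004 -1.   ] F [-3.5  2.8 11.8] g 0.523 q7 2.28
```

Request:
{"method": "carry_out", "body": {"deltas": [[[0, 0, -0.1], 0], [[0, 0, -0.1], 0], [[0, 0, -0.1], 0]], "hand": 0.6}}

```text
t: 26.25
eef_pos: [0.5047, -0.1925, 0.033]
tool_rot: [-0.001, 0.713, 0.701, 0.002]
contact_force: [0.1, -0.8, 0.9]
gripper_width: 0.598
```

Request:
{"method": "carry_out", "body": {"deltas": [[[0, 0, -2], 0], [[0, 0, -6], 0], [[2, -1, -11], 0], [[8, -1, -16], 0], [[14, -1, -20], 0], [[20, 0, -22], 0], [[26, 0, -22], 0], [[32, 0, -22], 0], [[38, 0, -22], 0], [[41, 0, -22], 0]]}}

```text
t: 27.5
eef_pos: [0.5108, 0.2194, 0.2558]
tool_rot: [-0.001, 0.712, 0.702, 0.003]
contact_force: [0.5, -0.3, -0.0]
gripper_width: 0.597
```

Run:
```python
from h import *
st(); c=get_calibration("wrist"); np.save("cal13.npy",c,allow_pickle=True)
im=read_camera("wrist"); save(im,"w13")
print("exp fresh,d1,d2,yel",proj("wrist",[[.5915,.2935,.026],[.5345,.4,.015],[.4505,.2735,.015],[.4335,.3815,.015]],c).round(0).tolist())
for q in ("fresh","dish_1"): print(q,[(np.round(d["centre"]).tolist(),round(d["score"],2)) for d in models.spot_in(q,"wrist")])
hsv=cv2.cvtColor(im,cv2.COLOR_RGB2HSV); m=((hsv[...,0]>=100)&(hsv[...,0]<=125)&(hsv[...,1]>150)).astype(np.uint8)
k,l,s,ce=cv2.connectedComponentsWithStats(m); print([(s[i].tolist(),ce[i][::-1].round(1).tolist()) for i in range(1,k) if s[i,4]>100])
```

```text
t 27.5 p [0.5108 0.2194 0.2558] yawx 89.1 zaxis [ 0.003  0.005 -1.   ] F [ 0.5 -0.3 -0. ] g 0.597 q7 1.24
exp fresh,d1,d2,yel [[279.0, 382.0], [224.0, 482.0], [144.0, 366.0], [125.0, 476.0]]
fresh [([269.0, 384.0], 0.73)]
dish_1 [([176.0, 348.0], 0.95), ([128.0, 472.0], 0.7), ([221.0, 479.0], 0.58), ([259.0, 157.0], 0.4)]
[([0, 83, 22, 33, 225], [100.0, 8.9]), ([28, 128, 23, 26, 207], [140.4, 39.7]), ([622, 467, 18, 13, 172], [473.3, 631.8])]
```

View pics/w13.png

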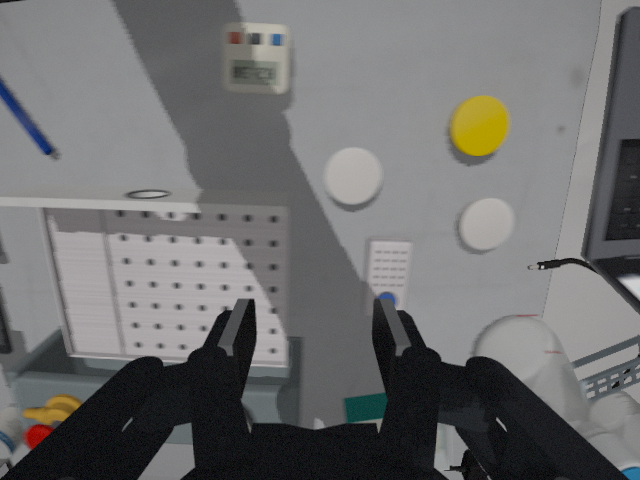

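Request:
{"method": "carry_out", "body": {"deltas": [[[4, 4, 2], 0], [[7.5, 8, 4], 0], [[7.5, 9, 4], 0], [[7.5, 9, 4], 0], [[7.5, 9, 4], 0]]}}

```text
t: 28.28
eef_pos: [0.6017, 0.2914, 0.217]
tool_rot: [-0.0, 0.712, 0.702, 0.003]
contact_force: [0.0, 0.1, -0.5]
gripper_width: 0.599
```

Run:
```python
from h import *
st(); c=get_calibration("wrist"); np.save("cal14.npy",c,allow_pickle=True)
im=read_camera("wrist"); save(im,"w14")
print("exp fresh",proj("wrist",[[.5915,.2935,.026]],c).round(0).tolist())
hsv=cv2.cvtColor(im,cv2.COLOR_RGB2HSV); m=((hsv[...,0]>=95)&(hsv[...,0]<=125)&(hsv[...,1]>120)).astype(np.uint8)
k,l,s,ce=cv2.connectedComponentsWithStats(m); print([(s[i].tolist(),ce[i][::-1].round(1).tolist()) for i in range(1,k) if s[i,4]>100])
g=cv2.cvtColor(im,cv2.COLOR_RGB2GRAY)
e=int(proj("wrist",[[.5915,.2935,.026]],c)[0][0]); x=int(proj("wrist",[[.5915,.2935,.026]],c)[0][1])
print(e,x)
for r in (e-40,e-20,e,e+20,e+40): print(r,g[r,x-60:x+62:3].tolist())
for q in(x-12,x,x+12): print("c",q,g[e-90:e+91:4,q].tolist())
```

```text
t 28.27 p [0.6017 0.2914 0.217 ] yawx 89.2 zaxis [ 0.003  0.004 -1.   ] F [ 0.   0.1 -0.5] g 0.599 q7 1.28
exp fresh [[205.0, 315.0]]
[([306, 223, 24, 23, 417], [234.1, 317.4]), ([586, 423, 53, 45, 1504], [441.9, 615.1]), ([440, 471, 36, 7, 150], [473.8, 457.1])]
204 314
164 [97, 103, 99, 97, 101, 99, 98, 94, 98, 97, 99, 99, 97, 96, 113, 122, 119, 122, 120, 123, 148, 184, 177, 177, 178, 176, 176, 176, 173, 174, 157, 144, 150, 147, 146, 147, 148, 149, 150, 153, 150]
184 [100, 98, 98, 98, 98, 98, 98, 99, 100, 100, 98, 96, 99, 99, 114, 125, 118, 120, 119, 122, 124, 125, 119, 116, 176, 171, 176, 156, 173, 174, 135, 100, 149, 149, 150, 149, 151, 152, 150, 148, 147]
204 [98, 100, 98, 101, 98, 97, 100, 99, 103, 99, 99, 98, 98, 97, 113, 120, 109, 115, 118, 119, 95, 120, 117, 78, 112, 115, 91, 83, 116, 115, 102, 150, 152, 150, 153, 150, 153, 152, 149, 149, 151]
224 [98, 99, 97, 97, 100, 99, 99, 99, 96, 100, 98, 98, 103, 95, 116, 115, 115, 117, 104, 47, 45, 45, 44, 47, 80, 114, 119, 115, 119, 110, 99, 99, 99, 141, 149, 147, 150, 149, 148, 148, 149]
244 [101, 100, 98, 99, 98, 100, 98, 101, 100, 100, 102, 102, 103, 101, 117, 114, 112, 116, 104, 45, 46, 45, 42, 45, 85, 117, 120, 116, 115, 99, 100, 100, 102, 101, 104, 102, 99, 145, 150, 151, 150]
c 302 [149, 150, 148, 148, 149, 148, 150, 151, 147, 147, 124, 116, 120, 120, 99, 118, 117, 100, 118, 95, 115, 118, 67, 117, 105, 92, 115, 116, 113, 114, 112, 116, 112, 113, 115, 98, 102, 100, 101, 100, 101, 100, 101, 103, 102, 102]
c 314 [148, 146, 148, 148, 149, 151, 150, 148, 147, 149, 145, 177, 162, 122, 50, 123, 124, 49, 122, 83, 105, 124, 49, 122, 120, 73, 121, 57, 39, 47, 39, 47, 41, 60, 120, 102, 101, 104, 100, 100, 101, 99, 102, 101, 103, 99]
c 326 [149, 150, 150, 150, 150, 150, 151, 150, 152, 149, 146, 171, 180, 177, 78, 177, 177, 122, 120, 113, 114, 118, 105, 117, 116, 111, 116, 114, 47, 41, 40, 48, 46, 111, 111, 96, 101, 102, 103, 102, 100, 100, 101, 101, 101, 96]
```

Run:
```python
from h import *
c=np.load("cal14.npy",allow_pickle=True).item()
g=cv2.GaussianBlur(cv2.cvtColor(cv2.imread("pics/w14.png"),cv2.COLOR_BGR2GRAY),(3,3),0).astype(float)
P=[]
for r in range(166,250,6):
    d=np.gradient(g[r,285:308]); i=285+np.argmax(d); P.append((r,i))
print(P)
for r in range(166,250,12): print(r,g[r,332:352].astype(int).tolist())
W=np.array([unproj("wrist",p,.026,c) for p in P]); k=np.polyfit(W[:,0],W[:,1],1); print("left edge yaw",np.degrees(np.arctan(k[0])), W[0],W[-1])
t=unproj("wrist",(155,319),.026,c); b=unproj("wrist",(254,317),.026,c); print(t,b)
win=unproj("wrist",(234.1,317.4),.026,c); print("win",win)
m=(t+b)/2; print("mid",m)
```

```text
[(166, np.int64(295)), (172, np.int64(306)), (178, np.int64(295)), (184, np.int64(295)), (190, np.int64(305)), (196, np.int64(294)), (202, np.int64(305)), (208, np.int64(294)), (214, np.int64(305)), (220, np.int64(294)), (226, np.int64(294)), (232, np.int64(294)), (238, np.int64(294)), (244, np.int64(294))]
166 [176, 177, 178, 178, 177, 176, 175, 174, 174, 174, 171, 165, 152, 139, 136, 143, 149, 149, 148, 148]
178 [176, 176, 175, 175, 175, 175, 174, 174, 174, 173, 168, 158, 141, 119, 103, 109, 131, 146, 150, 151]
190 [165, 157, 148, 153, 165, 172, 173, 173, 173, 170, 162, 148, 127, 108, 100, 108, 130, 147, 151, 150]
202 [91, 69, 65, 82, 104, 115, 117, 117, 116, 115, 114, 112, 113, 129, 145, 149, 149, 149, 150, 151]
214 [74, 61, 70, 94, 112, 117, 117, 117, 116, 113, 107, 100, 106, 130, 148, 151, 152, 152, 152, 151]
226 [119, 118, 117, 116, 115, 115, 115, 115, 113, 108, 102, 97, 97, 98, 99, 98, 99, 99, 98, 97]
238 [114, 117, 116, 115, 114, 114, 113, 113, 110, 105, 100, 99, 99, 100, 100, 100, 100, 100, 100, 101]
left edge yaw -5.684490228291369 [0.55668531 0.27667475 0.026     ] [0.62809407 0.27355936 0.026     ]
[0.54764216 0.29758417 0.026     ] [0.63833571 0.29477318 0.026     ]
win [0.61883537 0.29537342 0.026     ]
mid [0.59298894 0.29617867 0.026     ]
```

Run:
```python
from h import *
st(); print(delta([.593,.297,.030],87.4))
```

```text
t 28.32 p [0.6015 0.2919 0.217 ] yawx 89.2 zaxis [ 0.003  0.005 -1.   ] F [-0.1 -0.1  0.1] g 0.602 q7 1.28
(array([ 0.4 , -0.92, 18.7 ]), np.float64(1.7966667080832082))
```

Request:
{"method": "carry_out", "body": {"deltas": [[[0.4, -0.9, 4], 1.8], [[0.4, -0.9, 8], 1.8], [[0.4, -0.9, 12], 1.8], [[0.4, -0.9, 15], 1.8], [[0.4, -0.9, 17.5], 1.8], [[0.4, -0.9, 18.6], 1.8], [[0.4, -0.9, 18.6], 1.8]], "hand": 0.8}}

```text
t: 29.2
eef_pos: [0.5929, 0.2967, 0.0314]
tool_rot: [-0.001, 0.723, 0.691, 0.003]
contact_force: [1.0, 0.1, 0.6]
gripper_width: 0.798
```

Request:
{"method": "carry_out", "body": {"deltas": [[[0, 0, 0], 0], [[0, 0, 0], 0], [[0, 0, 0], 0], [[0, 0, 0], 0], [[0, 0, 0], 0], [[0, 0, -0.5], 0], [[0, 0, -3], 0], [[0, 0, -7], 0], [[0, 0, -11], 0], [[0, 0, -11], 0]], "hand": 0}}

```text
t: 30.45
eef_pos: [0.5947, 0.2968, 0.1452]
tool_rot: [0.0, 0.723, 0.691, 0.006]
contact_force: [0.1, 0.6, -1.3]
gripper_width: 0.521
```

Run:
```python
from h import *
st(); f,X,Y=np.load("cab.npy")
b=f-.0957*X-.0965*Y; print(b)
for z in (.14,.07,.06): print(delta([b[0],b[1],z],86.6))
```

```text
t 30.45 p [0.5947 0.2968 0.1452] yawx 87.4 zaxis [ 0.009  0.008 -1.   ] F [ 0.1  0.6 -1.3] g 0.521 q7 1.28
[ 0.55561703 -0.03377289  0.        ]
(array([-33.21,  -2.39,   0.22]), np.float64(0.771661483675345))
(array([-33.27,  -2.45,   7.22]), np.float64(0.771661483675345))
(array([-33.27,  -2.46,   8.22]), np.float64(0.771661483675345))
```

Request:
{"method": "carry_out", "body": {"deltas": [[[-6, -0.5, 0], 0.8], [[-12, -1, 0], 0.8], [[-18, -1.5, 0], 0.8], [[-24, -2, 0], 0.8], [[-30, -2.4, 0], 0.8], [[-33.3, -2.4, 0], 0.8], [[-33.3, -2.4, 1], 0.8], [[-33.3, -2.4, 3], 0.8], [[-33.3, -2.4, 5], 0.8], [[-33.3, -2.4, 5], 0.8]]}}

```text
t: 31.7
eef_pos: [0.5542, -0.033, 0.0902]
tool_rot: [-0.002, 0.727, 0.686, 0.004]
contact_force: [0.2, -0.2, -1.0]
gripper_width: 0.519
```

Run:
```python
from h import *
st(); f,X,Y=np.load("cab.npy")
b=f-.0957*X-.0965*Y
for z in (.063,.06): print(delta([b[0],b[1],z],86.6))
im=read_camera("wrist"); save(im,"w15")
```

```text
t 31.7 p [ 0.5542 -0.033   0.0902] yawx 86.7 zaxis [ 0.004  0.008 -1.   ] F [ 0.2 -0.2 -1. ] g 0.519 q7 1.84
(array([-0.09,  0.14,  2.72]), np.float64(0.053674653307709264))
(array([-0.09,  0.14,  3.02]), np.float64(0.053674653307709264))
```

Request:
{"method": "carry_out", "body": {"deltas": [[[-0.1, 0.1, 1], 0], [[-0.1, 0.1, 2], 0], [[-0.1, 0.1, 2.7], 0], [[-0.1, 0.1, 3.0], 0], [[-0.1, 0.1, 3.0], 0]]}}

```text
t: 32.38
eef_pos: [0.559, -0.0343, 0.0631]
tool_rot: [0.001, 0.728, 0.686, 0.007]
contact_force: [0.9, 1.0, 12.1]
gripper_width: 0.518
```

Request:
{"method": "carry_out", "body": {"deltas": [[[0, 0, 0], 0], [[0, 0, 0], 0], [[0, 0, 0], 0]], "hand": 0.68}}

```text
t: 32.75
eef_pos: [0.5587, -0.0343, 0.0629]
tool_rot: [0.001, 0.728, 0.686, 0.007]
contact_force: [-0.8, -0.8, 0.0]
gripper_width: 0.679
```

Request:
{"method": "carry_out", "body": {"deltas": [[[0, 0, -2], 0], [[0, 0, -5], 0], [[0, -3, -10], 0], [[5, -6, -15], 0], [[11, -9, -20], 0], [[17, -9, -22], 0], [[21, -9, -22], 0], [[21, -9, -22], 0], [[21, -9, -22], 0]]}}

```text
t: 33.88
eef_pos: [0.4787, 0.1786, 0.2844]
tool_rot: [0.001, 0.727, 0.686, 0.007]
contact_force: [-1.0, -0.8, -0.3]
gripper_width: 0.681
```

```bash
cat > look.py <<'E'
from h import *
import sys
n=sys.argv[1]
st(); c=get_calibration("wrist"); np.save(f"cal{n}.npy",c,allow_pickle=True)
im=read_camera("wrist"); save(im,"w"+n); f,X,Y=np.load("cab.npy")
print("panel corners exp", proj("wrist",[f-.17*X+s*.128*Y+[0,0,.089] for s in(-1,1)],c).round(0).tolist())
for z,q in ((.026,"fresh"),(.015,"dish_1")):
  for d in models.spot_in(q,"wrist"): u=unproj("wrist",d["centre"],z,c); print(q,np.round(d["centre"]).tolist(),round(d["score"],2),u.round(4), "on tray z+.03:",unproj("wrist",d["centre"],z+.03,c).round(3))
g=cv2.cvtColor(im,cv2.COLOR_RGB2HSV)
# white/yellow dish circles
ci=cv2.HoughCircles(cv2.medianBlur(cv2.cvtColor(im,cv2.COLOR_RGB2GRAY),3),cv2.HOUGH_GRADIENT,1,30,param1=120,param2=25,minRadius=18,maxRadius=60)
if ci is not None:
  for x,y,r in ci[0]:
    h=g[int(min(y,479)),int(min(x,639))]; u=unproj("wrist",(y,x),.015,c); u2=unproj("wrist",(y,x+r),.015,c)
    if abs(np.linalg.norm(u-u2)-.029)<.005: print("circle",round(y),round(x),"r mm",(np.linalg.norm(u-u2)*1000).round(1),u.round(4),"hsv",h)
E
python3 look.py 16
```

```text
t 33.88 p [0.4787 0.1786 0.2844] yawx 86.7 zaxis [ 0.011  0.008 -1.   ] F [-1.  -0.8 -0.3] g 0.681 q7 1.16
panel corners exp [[230.0, 61.0], [229.0, 330.0]]
fresh [284.0, 129.0] 0.93 [ 0.567  -0.0439  0.026 ] on tray z+.03: [ 0.554 -0.026  0.056]
dish_1 [194.0, 379.0] 0.81 [0.4806 0.2537 0.015 ] on tray z+.03: [0.474 0.248 0.045]
dish_1 [235.0, 502.0] 0.78 [0.5365 0.3998 0.015 ] on tray z+.03: [0.526 0.383 0.045]
dish_1 [146.0, 491.0] 0.72 [0.4333 0.3766 0.015 ] on tray z+.03: [0.43  0.362 0.045]
circle 194 382 r mm 28.3 [0.4808 0.2576 0.015 ] hsv [ 11  11 178]
circle 148 496 r mm 27.9 [0.4356 0.3815 0.015 ] hsv [ 26 255 183]
circle 236 500 r mm 24.2 [0.5385 0.3977 0.015 ] hsv [ 10   9 169]
```

Run:
```python
from h import *
c=np.load("cal16.npy",allow_pickle=True).item(); f,X,Y=np.load("cab.npy")
im=cv2.imread("pics/w16.png")
g=cv2.GaussianBlur(cv2.cvtColor(im,cv2.COLOR_BGR2GRAY),(3,3),0).astype(int)
pt=lambda d,y,z: f+d*X+y*Y+np.array([0,0,z])
print("exp top corners at y-.0969", proj("wrist",[pt(-.0957+a*.045,-.0969+b*.023,.056) for a in(-1,1) for b in (-1,1)],c).round(1).tolist())
print("rim top inner, rib", proj("wrist",[pt(-.1,-.124,.038),pt(-.1,-.066,.035),pt(-.06,-.124,.038),pt(-.06,-.066,.035)],c).round(1).tolist())
print("bay ends",proj("wrist",[pt(-.162,-.095,.03),pt(.027,-.095,.03)],c).round(1).tolist())
for r in (265,280,300,320): print(r,g[r,75:180:2].tolist())
for q in (115,130,145): print("c",q,g[230:350:2,q].tolist())
hsv=cv2.cvtColor(im,cv2.COLOR_BGR2HSV); m=((hsv[...,0]>=95)&(hsv[...,0]<=125)&(hsv[...,1]>120)).astype(np.uint8)
k,l,s,ce=cv2.connectedComponentsWithStats(m)
for i in range(1,k):
  if s[i,4]>100: u=unproj("wrist",ce[i][::-1],.056,c); print(s[i].tolist(),ce[i].round(1),np.dot(u-f,X).round(4),np.dot(u-f,Y).round(4))
```

```text
exp top corners at y-.0969 [[247.2, 93.9], [247.2, 136.0], [321.3, 109.7], [321.8, 148.9]]
rim top inner, rib [[275.4, 106.1], [274.5, 156.7], [306.4, 112.6], [305.6, 161.6]]
bay ends [[221.1, 125.0], [363.6, 150.8]]
265 [141, 141, 141, 142, 143, 143, 142, 142, 142, 142, 142, 143, 148, 165, 170, 167, 169, 167, 170, 170, 172, 171, 167, 171, 169, 166, 166, 169, 169, 167, 166, 154, 128, 93, 82, 85, 85, 96, 111, 112, 143, 154, 116, 162, 169, 169, 170, 169, 167, 132, 94, 116, 162]
280 [142, 142, 142, 141, 142, 142, 142, 142, 143, 143, 143, 143, 143, 144, 156, 169, 166, 165, 166, 167, 168, 168, 171, 167, 167, 166, 165, 164, 167, 167, 165, 165, 159, 136, 95, 80, 84, 85, 91, 108, 111, 146, 157, 110, 129, 163, 165, 165, 165, 166, 158, 129, 140]
300 [142, 143, 143, 141, 137, 139, 141, 142, 142, 142, 143, 143, 144, 143, 142, 143, 152, 165, 163, 164, 164, 161, 136, 99, 84, 77, 85, 104, 134, 158, 167, 166, 163, 163, 153, 127, 92, 80, 84, 84, 100, 109, 133, 161, 142, 112, 163, 168, 167, 167, 168, 165, 143]
320 [144, 144, 145, 144, 142, 140, 143, 145, 144, 144, 144, 144, 145, 145, 144, 144, 144, 14
[... 566 characters left out ...]
, 169, 169, 124, 130, 168, 168, 160, 160, 165, 164, 163, 163, 163, 163, 158, 159, 164, 163, 119, 67, 63, 65, 63, 62, 62, 63, 64, 96, 159, 152, 143, 164, 166, 167, 165, 166, 167, 168, 165, 164, 167, 167, 166]
c 145 [143, 143, 161, 175, 175, 175, 144, 108, 94, 87, 85, 85, 84, 84, 85, 85, 85, 86, 84, 83, 84, 83, 82, 82, 79, 80, 79, 82, 87, 91, 96, 102, 108, 114, 120, 127, 132, 138, 142, 146, 150, 153, 155, 157, 159, 161, 152, 128, 167, 166, 167, 166, 166, 167, 167, 165, 165, 166, 168, 166]
[23, 92, 82, 95, 1060] [ 64.3 140. ] -0.2512 -0.1292
[117, 301, 19, 17, 250] [126.1 308.9] -0.067 -0.0975
[622, 450, 18, 29, 360] [632.1 464.8] 0.2067 0.5889
[449, 474, 49, 6, 163] [476.7 477.2] 0.2073 0.3448
```

Run:
```python
from h import *
c=np.load("cal16.npy",allow_pickle=True).item(); f,X,Y=np.load("cab.npy")
for r,a,b,l in ((265,138.5,149,100.5),(280,141.5,152,103.5),(300,145,154.5,107.5)):
    print([np.dot(unproj("wrist",(r,q),z,c)-f,Y).round(4) for q,z in ((l,.056),(a,.056),(b,.030))])
```

```text
[np.float64(-0.1166), np.float64(-0.0744), np.float64(-0.0756)]
[np.float64(-0.1167), np.float64(-0.0739), np.float64(-0.0749)]
[np.float64(-0.117), np.float64(-0.0739), np.float64(-0.0758)]
```

Run:
```python
from h import *
c=np.load("cal13.npy",allow_pickle=True).item(); print(unproj("wrist",(176,352.5),.015,c))
print(delta([.481,.2568,.08],86.7),delta([.481,.2568,.021],86.7))
```

```text
[0.48233406 0.2603285  0.015     ]
(array([ 7.85, -0.48, 20.43]), np.float64(-0.2538653011933292)) (array([ 7.8 , -0.54, 26.33]), np.float64(-0.2538653011933292))
```

Request:
{"method": "carry_out", "body": {"deltas": [[[3, 0, 4], 0], [[6, -0.2, 9], 0], [[8, -0.4, 14], 0], [[8, -0.5, 18], 0], [[8, -0.5, 22], 0], [[8, -0.5, 25], 0], [[8, -0.5, 26.2], 0], [[8, -0.5, 26.2], 0]], "hand": 1}}

```text
t: 35.02
eef_pos: [0.4818, 0.2576, 0.0222]
tool_rot: [0.001, 0.729, 0.684, 0.006]
contact_force: [-0.0, 0.0, 0.5]
gripper_width: 0.996
```

```bash
python3 -c "
from h import *
st()"
```

```text
t 35.02 p [0.4818 0.2576 0.0222] yawx 86.4 zaxis [ 0.01   0.007 -1.   ] F [-0.   0.   0.5] g 0.996 q7 1.28
```

Request:
{"method": "carry_out", "body": {"deltas": [[[0, 0, 0], 0], [[0, 0, 0], 0], [[0, 0, 0], 0], [[0, 0, 0], 0], [[0, 0, 0], 0]], "hand": 0, "newtons": 25}}

```text
t: 35.65
eef_pos: [0.4826, 0.2578, 0.0238]
tool_rot: [0.001, 0.729, 0.684, 0.007]
contact_force: [-1.1, -0.3, 6.6]
gripper_width: 0.662
```

Request:
{"method": "carry_out", "body": {"deltas": [[[0, 0, -0.5], 0], [[0, 0, -3], 0], [[0, 0, -7], 0], [[0, 0, -11], 0], [[0, 0, -11], 0]]}}

```text
t: 36.28
eef_pos: [0.4833, 0.2581, 0.1373]
tool_rot: [0.001, 0.729, 0.684, 0.01]
contact_force: [0.3, -0.8, -0.6]
gripper_width: 0.657
```

Run:
```python
from h import *
st(); f,X,Y=np.load("cab.npy"); b=f-.097*X-.012*Y
for z in (.13,.053): print(delta([b[0],b[1],z],86.6))
im=read_camera("wrist"); save(im,"w17")
g=cv2.cvtColor(im,cv2.COLOR_RGB2GRAY); print(g[300:480:8,315].tolist())
```

```text
t 36.27 p [0.4833 0.2581 0.1373] yawx 86.3 zaxis [ 0.017  0.013 -1.   ] F [ 0.3 -0.8 -0.6] g 0.657 q7 1.19
(array([-20.22,   8.91,   0.6 ]), np.float64(-0.25958857826189785))
(array([-20.33,   8.78,   8.3 ]), np.float64(-0.25958857826189785))
[173, 170, 171, 171, 171, 169, 168, 167, 167, 153, 92, 93, 96, 94, 95, 92, 96, 22, 16, 26, 16, 24, 19]
```

Request:
{"method": "carry_out", "body": {"deltas": [[[-5, 2, 0], 0], [[-10, 4.5, 0], 0], [[-15, 7, 0], 0], [[-20.2, 8.9, 0], 0], [[-20.2, 8.9, 2], 0], [[-20.3, 8.8, 5], 0], [[-20.3, 8.8, 7.5], 0], [[-20.3, 8.8, 7.5], 0]]}}

```text
t: 37.33
eef_pos: [0.5558, 0.05, 0.0569]
tool_rot: [-0.0, 0.729, 0.684, 0.007]
contact_force: [-0.1, -0.6, 0.2]
gripper_width: 0.657
```

Run:
```python
from h import *
st(); f,X,Y=np.load("cab.npy"); b=f-.097*X-.012*Y
print(delta([b[0],b[1],.0538],86.6))
```

```text
t 37.33 p [0.5558 0.05   0.0569] yawx 86.3 zaxis [ 0.009  0.01  -1.   ] F [-0.1 -0.6  0.2] g 0.657 q7 1.69
(array([0.09, 0.34, 0.32]), np.float64(-0.25352846956383246))
```

Request:
{"method": "carry_out", "body": {"deltas": [[[0, 0.2, 0.1], 0], [[0, 0.2, 0.3], 0], [[0, 0.2, 0.3], 0]]}}

```text
t: 37.7
eef_pos: [0.5582, 0.05, 0.0545]
tool_rot: [-0.0, 0.729, 0.684, 0.007]
contact_force: [-0.0, 0.0, -0.8]
gripper_width: 0.655
```

Request:
{"method": "carry_out", "body": {"deltas": [[[0, 0, 0], 0], [[0, 0, 0], 0], [[0, 0, 0], 0]], "hand": 0.8}}

```text
t: 38.08
eef_pos: [0.5582, 0.0501, 0.0546]
tool_rot: [-0.0, 0.729, 0.684, 0.007]
contact_force: [0.6, -0.5, 0.0]
gripper_width: 0.8
```

Request:
{"method": "carry_out", "body": {"deltas": [[[0, 0, -1], 0], [[0, 0, -3], 0], [[1, 0, -7], 0], [[6, 0, -12], 0], [[12, 0, -15], 0], [[18, -1, -18], 0], [[24, -3, -20], 0], [[30, -5, -20], 0], [[32, -6, -20], 0], [[32, -6, -20], 0]]}}

```text
t: 39.33
eef_pos: [0.5141, 0.3762, 0.2577]
tool_rot: [-0.001, 0.727, 0.687, 0.007]
contact_force: [0.9, -0.7, -0.2]
gripper_width: 0.799
```

```bash
python3 look.py 18; python3 -c "
from h import *
f,X,Y=np.load('cab.npy'); b=f-.097*X-.012*Y; print('placed exp',b, proj('wrist',[b+[0,0,.045]]))
print(delta([.5375,.399,.08],86.7),delta([.5375,.399,.022],86.7))"
```

```text
t 39.33 p [0.5141 0.3762 0.2577] yawx 86.8 zaxis [ 0.009  0.012 -1.   ] F [ 0.9 -0.7 -0.2] g 0.799 q7 1.0
panel corners exp [[216.0, -149.0], [212.0, 97.0]]
fresh [219.0, 337.0] 0.54 [0.5302 0.4021 0.026 ] on tray z+.03: [0.522 0.4   0.056]
dish_1 [220.0, 336.0] 0.78 [0.534  0.4021 0.015 ] on tray z+.03: [0.526 0.4   0.045]
dish_1 [267.0, 16.0] 0.65 [0.5677 0.0347 0.015 ] on tray z+.03: [0.557 0.063 0.045]
dish_1 [294.0, 78.0] 0.64 [0.6045 0.1002 0.015 ] on tray z+.03: [0.59  0.123 0.045]
dish_1 [123.0, 313.0] 0.57 [0.4354 0.3825 0.015 ] on tray z+.03: [0.435 0.382 0.045]
circle 222 336 r mm 30.0 [0.5373 0.4021 0.015 ] hsv [  0   6 181]
placed exp [0.5593307  0.05065547 0.        ] [[269.25448467  13.26802859]]
(array([ 2.88,  1.65, 17.83]), np.float64(-0.43660959246550135)) (array([ 2.82,  1.6 , 23.62]), np.float64(-0.43660959246550135))
```

Request:
{"method": "carry_out", "body": {"deltas": [[[2, 1, 4], 0], [[3.1, 1.6, 9], 0], [[3.1, 1.6, 14], 0], [[3.1, 1.6, 18], 0], [[3.1, 1.6, 21], 0], [[3.1, 1.6, 23.4], 0], [[3.1, 1.6, 23.4], 0]], "hand": 1}}

```text
t: 40.35
eef_pos: [0.5373, 0.4, 0.0229]
tool_rot: [0.0, 0.73, 0.683, 0.005]
contact_force: [0.4, -0.8, -0.1]
gripper_width: 1.002
```

Request:
{"method": "carry_out", "body": {"deltas": [[[0, 0, 0], 0], [[0, 0, 0], 0], [[0, 0, 0], 0], [[0, 0, 0], 0], [[0, 0, 0], 0]], "hand": 0}}

```text
t: 40.98
eef_pos: [0.5383, 0.4001, 0.0247]
tool_rot: [0.001, 0.73, 0.683, 0.006]
contact_force: [-0.1, -1.7, 6.1]
gripper_width: 0.657
```

Request:
{"method": "carry_out", "body": {"deltas": [[[0, 0, -0.5], 0], [[0, 0, -3], 0], [[0, 0, -7], 0], [[0, 0, -12], 0], [[0, 0, -12], 0]]}}

```text
t: 41.6
eef_pos: [0.5398, 0.4008, 0.15]
tool_rot: [0.001, 0.73, 0.683, 0.011]
contact_force: [0.4, -0.4, -0.5]
gripper_width: 0.655
```

Run:
```python
from h import *
st(); f,X,Y=np.load("cab.npy"); b=f-.097*X+.068*Y; print(b)
for z in (.13,.056): print(delta([b[0],b[1],z],86.6))
```

```text
t 41.6 p [0.5398 0.4008 0.15  ] yawx 86.2 zaxis [ 0.017  0.014 -1.   ] F [ 0.4 -0.4 -0.5] g 0.655 q7 1.05
[0.56407521 0.13051466 0.        ]
(array([-26.83,   4.21,   1.66]), np.float64(-0.44543840972815474))
(array([-26.95,   4.09,   9.06]), np.float64(-0.44543840972815474))
```

Request:
{"method": "carry_out", "body": {"deltas": [[[-6, 1, 0], 0], [[-12, 2, 0], 0], [[-18, 3, 0], 0], [[-24, 4, 0], 0], [[-26.9, 4.2, 0], -0.4], [[-26.9, 4.2, 3], -0.4], [[-26.9, 4.1, 6], -0.4], [[-26.9, 4.1, 8.7], -0.4], [[-26.9, 4.1, 8.7], -0.4]]}}

```text
t: 42.72
eef_pos: [0.5623, 0.1306, 0.0576]
tool_rot: [-0.0, 0.728, 0.685, 0.009]
contact_force: [0.8, 0.5, -0.0]
gripper_width: 0.652
```

Run:
```python
from h import *
st(); f,X,Y=np.load("cab.npy"); b=f-.097*X+.068*Y
print(delta([b[0],b[1],.0547],86.6))
```

```text
t 42.73 p [0.5623 0.1306 0.0576] yawx 86.6 zaxis [ 0.013  0.013 -1.   ] F [ 0.8  0.5 -0. ] g 0.652 q7 1.54
(array([0.  , 0.17, 0.3 ]), np.float64(-0.046958674808536216))
```

Request:
{"method": "carry_out", "body": {"deltas": [[[0, 0.1, 0.1], 0], [[0, 0.1, 0.3], 0], [[0, 0.1, 0.3], 0]]}}

```text
t: 43.1
eef_pos: [0.5637, 0.1307, 0.0553]
tool_rot: [-0.0, 0.728, 0.686, 0.01]
contact_force: [0.3, -0.7, -0.1]
gripper_width: 0.655
```

Request:
{"method": "carry_out", "body": {"deltas": [[[0, 0, 0], 0], [[0, 0, 0], 0], [[0, 0, 0], 0]], "hand": 0.78}}

```text
t: 43.48
eef_pos: [0.5637, 0.1308, 0.0554]
tool_rot: [-0.0, 0.728, 0.686, 0.01]
contact_force: [-1.0, -0.1, 0.2]
gripper_width: 0.778
```

Request:
{"method": "carry_out", "body": {"deltas": [[[0, 0, -1], 0], [[0, 0, -3], 0], [[0, 0, -7], 0], [[0, -2, -12], 0], [[-3, -5, -17], 0], [[-5, -8, -22], 0], [[-5, -9, -26], 0], [[-5, -9, -26], 0], [[-5, -9, -26], 0]]}}

```text
t: 44.6
eef_pos: [0.4671, 0.0828, 0.3139]
tool_rot: [-0.0, 0.728, 0.686, 0.01]
contact_force: [-0.4, 0.1, -0.3]
gripper_width: 0.778
```

```bash
python3 look.py 19
python3 - <<'E'
from h import *
f,X,Y=np.load('cab.npy')
for y in (-.012,.068,-.0965): b=f-.097*X+y*Y+[0,0,.045]; print(b.round(3), proj('wrist',[b]).round(0))
ims=[cv2.imread("pics/w19.png")[60:420,:]]
sc=read_camera("scene"); save(sc,"s19")
sc=cv2.cvtColor(sc,cv2.COLOR_RGB2BGR)
a=cv2.resize(cv2.imread("pics/w19.png"),(400,300)); b=cv2.resize(sc[180:420,240:510],(400,356)); 
can=np.zeros((600,800,3),np.uint8); can[:480,:640]=0
can[:300,:400]=a; can[:356,400:]=b
tp=read_camera("top"); save(tp,"t19"); tp=cv2.cvtColor(tp,cv2.COLOR_RGB2BGR)
can[356:600,400:]=cv2.resize(tp[150:350,165:493],(400,244)); 
c=cv2.imread("pics/w19.png")[180:380,120:480]; can[300:522,:400]=cv2.resize(c,(400,222))
cv2.imwrite("pics/fin.png",can)
E
```

```text
t 44.6 p [0.4671 0.0828 0.3139] yawx 86.6 zaxis [ 0.015  0.014 -1.   ] F [-0.4  0.1 -0.3] g 0.778 q7 1.26
panel corners exp [[226.0, 170.0], [225.0, 421.0]]
fresh [274.0, 218.0] 0.59 [ 0.5624 -0.0388  0.026 ] on tray z+.03: [ 0.549 -0.03   0.056]
dish_1 [148.0, 556.0] 0.93 [0.4325 0.3786 0.015 ] on tray z+.03: [0.429 0.358 0.045]
dish_1 [272.0, 288.0] 0.65 [0.5698 0.048  0.015 ] on tray z+.03: [0.557 0.051 0.045]
dish_1 [270.0, 356.0] 0.61 [0.5723 0.1352 0.015 ] on tray z+.03: [0.559 0.132 0.045]
circle 270 356 r mm 30.0 [0.5736 0.1359 0.015 ] hsv [ 13  10 177]
circle 406 364 r mm 32.8 [0.7961 0.1441 0.015 ] hsv [ 34  18 111]
circle 152 558 r mm 26.6 [0.4375 0.381  0.015 ] hsv [ 26 255 180]
[0.559 0.051 0.045] [[275. 289.]]
[0.564 0.131 0.045] [[275. 356.]]
[ 0.554 -0.034  0.045] [[275. 218.]]
```

View pics/fin.png

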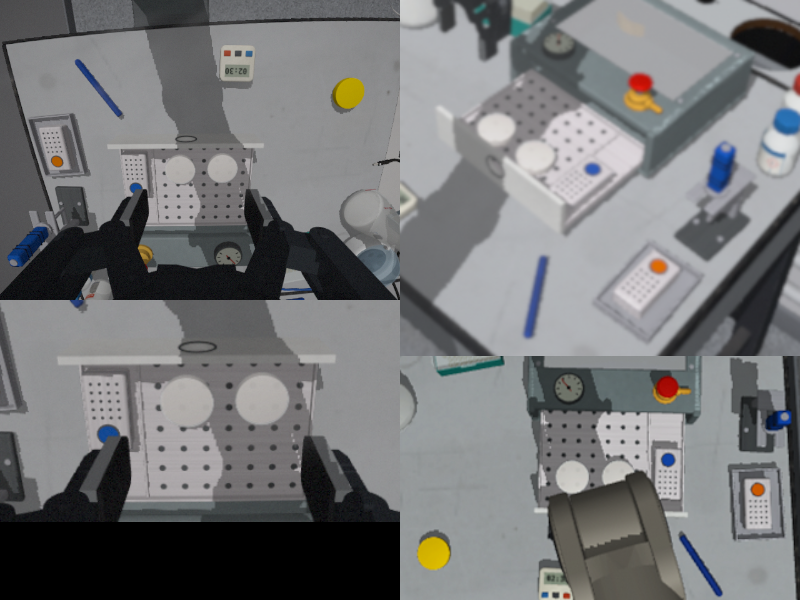

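View check: the spent canister is in the bake tray, the fresh one lies flat in the bay, both white dishes are flat beside it, and the hook hangs upright. The yellow look-alike, pen and timer are untouched. Next I'll push the tray home with open fingers straddling the hole.

Run:
```python
from h import *
f,X,Y=np.load('cab.npy')
for d,z in ((-.208,.2),(-.208,.068)): b=f+d*X; print(delta([b[0],b[1],z],86.6))
```

```text
(array([-1.59, -1.82, 11.22]), np.float64(-0.04937662966663936))
(array([-1.76, -1.98, 24.42]), np.float64(-0.04937662966663936))
```

Request:
{"method": "carry_out", "body": {"deltas": [[[-1, -1, 3], 0], [[-1.6, -1.8, 7], 0], [[-1.6, -1.8, 11], 0], [[-1.7, -1.9, 15], 0], [[-1.7, -1.9, 19], 0], [[-1.8, -2, 22.5], 0], [[-1.8, -2, 24.3], 0], [[-1.8, -2, 24.3], 0]], "hand": 1}}

```text
t: 45.85
eef_pos: [0.4479, 0.0682, 0.0676]
tool_rot: [-0.001, 0.728, 0.685, 0.006]
contact_force: [-0.6, -0.2, -0.5]
gripper_width: 1.0
```

Request:
{"method": "carry_out", "body": {"deltas": [[[0, 1, 0], 0], [[0, 2, 0], 0], [[0, 3, 0], 0], [[0, 4, 0], 0], [[0, 5, 0], 0], [[0, 6, 0], 0], [[0, 6, 0], 0]]}}

```text
t: 46.72
eef_pos: [0.5093, 0.0643, 0.0682]
tool_rot: [0.0, 0.728, 0.685, 0.007]
contact_force: [-0.2, -0.8, -0.4]
gripper_width: 0.999
```

Run:
```python
from h import *
st(); f,X,Y=np.load('cab.npy'); p,M,o=tool(); print(np.dot(p-f,X),np.dot(p-f,Y))
b=f-.015*X; print(delta([b[0],b[1],.068],86.6))
im=read_camera("wrist"); save(im,"w20")
g=cv2.cvtColor(im,cv2.COLOR_RGB2GRAY)
pr=lambda t:proj("wrist",[f-t*X+s*.128*Y+[0,0,.089] for s in(-1,1)]).round(0).tolist()
print([(t,pr(t)) for t in (.17,.13,.12)])
for q in models.spot_in("tray_hole","wrist"): print(q)
```

```text
t 46.73 p [0.5093 0.0643 0.0682] yawx 86.5 zaxis [ 0.011  0.01  -1.   ] F [-0.2 -0.8 -0.4] g 0.999 q7 1.66
-0.147759502813315 -0.0013629217834266732
(array([ 0.16, 13.27,  0.16]), np.float64(-0.10400761400649117))
[(0.17, [[311.0, -46.0], [306.0, 676.0]]), (0.13, [[402.0, -11.0], [395.0, 642.0]]), (0.12, [[421.0, -3.0], [415.0, 634.0]])]
{'centre': [361.4, 321.0], 'score': 0.95}
```

Request:
{"method": "carry_out", "body": {"deltas": [[[0, 1.2, 0], 0], [[0, 2.4, 0], 0], [[0, 3.6, 0], 0], [[0, 4.8, 0], 0], [[0, 6, 0], 0], [[0, 7.2, 0], 0], [[0.1, 8.4, 0], 0], [[0.1, 9.6, 0], 0], [[0.1, 10.4, 0], 0], [[0.1, 10.4, 0], 0]]}}

```text
t: 48.08
eef_pos: [0.6137, 0.0589, 0.0695]
tool_rot: [0.001, 0.729, 0.685, 0.008]
contact_force: [0.0, -0.2, -1.0]
gripper_width: 1.004
```

```bash
cat > tr.py <<'E'
from h import *
st(); f,X,Y=np.load('cab.npy'); p,M,o=tool(); print("tcp cab x",np.dot(p-f,X))
im=read_camera("wrist"); save(im,"wt"); g=cv2.GaussianBlur(cv2.cvtColor(im,cv2.COLOR_RGB2GRAY),(3,3),0).astype(int)
c=get_calibration("wrist")
for t in (.17,.06,.03,.02,.01,0): print(t,"hole",proj("wrist",[f-(t)*X+[0,0,.062]],c).round(0)[0],"edge@y-.1",proj("wrist",[f-t*X-.1*Y+[0,0,.089]],c).round(0)[0])
print(models.spot_in("tray_hole","wrist")[:2])
E
python3 tr.py
```

```text
t 48.08 p [0.6137 0.0589 0.0695] yawx 86.5 zaxis [ 0.012  0.01  -1.   ] F [ 0.  -0.2 -1. ] g 1.004 q7 1.68
tcp cab x -0.043179494389036815
0.17 hole [-23. 314.] edge@y-.1 [-36. -54.]
0.06 hole [290. 315.] edge@y-.1 [324.  29.]
0.03 hole [351. 315.] edge@y-.1 [393.  52.]
0.02 hole [370. 315.] edge@y-.1 [413.  58.]
0.01 hole [388. 315.] edge@y-.1 [432.  65.]
0 hole [405. 315.] edge@y-.1 [451.  72.]
[{'centre': [356.1, 319.4], 'score': 0.92}]
```

Request:
{"method": "carry_out", "body": {"deltas": [[[0, 0.8, 0], 0], [[0, 1.6, 0], 0], [[0, 2.4, 0], 0], [[0, 2.8, 0], 0], [[0, 3.0, 0], 0], [[0, 3.0, 0], 0]]}}

```text
t: 48.92
eef_pos: [0.6431, 0.0571, 0.0698]
tool_rot: [0.0, 0.729, 0.685, 0.008]
contact_force: [-1.0, -0.3, -0.3]
gripper_width: 0.999
```

Request:
{"method": "carry_out", "body": {"deltas": [[[0, 0.2, 0], 0], [[0, 0.3, 0], 0], [[0, 0.3, 0], 0]]}}

```text
t: 49.3
eef_pos: [0.6462, 0.057, 0.0699]
tool_rot: [0.001, 0.729, 0.685, 0.008]
contact_force: [-2.6, 0.3, -1.3]
gripper_width: 0.998
```

```bash
python3 tr.py
```

```text
t 49.3 p [0.6462 0.057  0.0699] yawx 86.5 zaxis [ 0.012  0.01  -1.   ] F [-2.6  0.3 -1.3] g 0.998 q7 1.68
tcp cab x -0.010651096049223317
0.17 hole [-140.  314.] edge@y-.1 [-153.  -55.]
0.06 hole [210. 315.] edge@y-.1 [233.   4.]
0.03 hole [282. 315.] edge@y-.1 [316.  28.]
0.02 hole [304. 315.] edge@y-.1 [340.  36.]
0.01 hole [325. 315.] edge@y-.1 [364.  43.]
0 hole [345. 315.] edge@y-.1 [385.  50.]
[{'centre': [353.5, 317.0], 'score': 0.66}]
```

Request:
{"method": "carry_out", "body": {"deltas": [[[0, 0.2, 0], 0], [[0, 0.4, 0], 0], [[0, 0.4, 0], 0], [[0, 0.4, 0], 0]]}}

```text
t: 49.9
eef_pos: [0.6471, 0.0569, 0.0698]
tool_rot: [-0.002, 0.728, 0.685, 0.006]
contact_force: [-11.8, 0.7, 9.1]
gripper_width: 0.998
```

Request:
{"method": "carry_out", "body": {"deltas": [[[0, 0.2, 0], 0], [[0, 0.4, 0], 0], [[0, 0.4, 0], 0], [[0, 0.4, 0], 0]]}}

```text
t: 50.4
eef_pos: [0.6471, 0.0572, 0.0695]
tool_rot: [-0.006, 0.728, 0.686, 0.003]
contact_force: [-15.8, 1.0, 9.6]
gripper_width: 1.002
```

```bash
python3 tr.py
```

```text
t 50.4 p [0.6471 0.0572 0.0695] yawx 86.6 zaxis [-0.003  0.012 -1.   ] F [-15.8   1.    9.6] g 1.002 q7 1.69
tcp cab x -0.00974064331382629
0.17 hole [-138.  315.] edge@y-.1 [-156.  -50.]
0.06 hole [208. 314.] edge@y-.1 [229.   3.]
0.03 hole [280. 314.] edge@y-.1 [312.  26.]
0.02 hole [303. 314.] edge@y-.1 [337.  33.]
0.01 hole [324. 314.] edge@y-.1 [361.  41.]
0 hole [344. 314.] edge@y-.1 [384.  47.]
[{'centre': [354.6, 316.0], 'score': 0.64}]
```

Request:
{"method": "carry_out", "body": {"deltas": [[[0, -2, 0], 0], [[0, -5, 0], 0], [[0, -9, -5], 0], [[0, -10, -10], 0], [[0, -10, -16], 0], [[0, -10, -22], 0], [[0, -10, -25.5], 0], [[0, -10, -25.5], 0], [[0, -10, -25.5], 0]]}}

```text
t: 51.62
eef_pos: [0.5481, 0.06, 0.3245]
tool_rot: [-0.006, 0.728, 0.686, 0.003]
contact_force: [-0.2, -0.8, -0.2]
gripper_width: 1.0
```

Run:
```python
from h import *
st(); f,X,Y=np.load('cab.npy'); c=get_calibration("wrist")
im=read_camera("wrist"); save(im,"w21"); g=cv2.GaussianBlur(cv2.cvtColor(im,cv2.COLOR_RGB2GRAY),(3,3),0).astype(float)
for y in (-.11,-.09,-.06,.05,.09,.11):
    r,q=proj("wrist",[f+y*Y+[0,0,.089]],c)[0]; q=int(round(q)); r=int(round(r))
    seg=g[r-14:r+18,q]; print(y,(r,q),seg[::2].astype(int).tolist(), "t1mm px",round(np.subtract(*[proj("wrist",[f-t*X+y*Y+[0,0,.089]],c)[0][0] for t in(0,.01)])/10,2))
# plunger: red blob in this image
hsv=cv2.cvtColor(im,cv2.COLOR_RGB2HSV); m=(((hsv[...,0]<6)|(hsv[...,0]>174))&(hsv[...,1]>170)&(hsv[...,2]>80)).astype(np.uint8)
k,l,s,ce=cv2.connectedComponentsWithStats(m)
for i in range(1,k):
    if s[i,4]>100: print(s[i],ce[i],unproj("wrist",ce[i][::-1],.150,c).round(4))
for cam in("top","scene"):
    if cam=="top":continue
    im=read_camera(cam); hsv=cv2.cvtColor(im,cv2.COLOR_RGB2HSV); m=(((hsv[...,0]<6)|(hsv[...,0]>174))&(hsv[...,1]>170)&(hsv[...,2]>100)).astype(np.uint8)
    k,l,s,ce=cv2.connectedComponentsWithStats(m)
    for i in range(1,k):
        if s[i,4]>60: print(cam,s[i],unproj(cam,ce[i][::-1],.149).round(4))
```

```text
t 51.62 p [0.5481 0.06   0.3245] yawx 86.6 zaxis [-0.003  0.012 -1.   ] F [-0.2 -0.8 -0.2] g 1.0 q7 1.46
-0.11 (303, 216) [148, 148, 148, 147, 146, 147, 145, 155, 177, 177, 162, 90, 87, 98, 115, 114] t1mm px 0.81
-0.09 (303, 234) [146, 146, 147, 145, 145, 145, 144, 155, 176, 176, 161, 96, 88, 97, 115, 114] t1mm px 0.81
-0.06 (303, 260) [148, 148, 145, 147, 147, 146, 147, 161, 177, 178, 163, 99, 88, 100, 115, 114] t1mm px 0.81
0.05 (302, 359) [144, 144, 143, 142, 143, 145, 144, 153, 173, 174, 170, 121, 93, 99, 108, 87] t1mm px 0.81
0.09 (302, 394) [100, 102, 102, 102, 102, 103, 101, 109, 119, 120, 118, 79, 61, 64, 70, 71] t1mm px 0.8
0.11 (301, 412) [100, 102, 101, 100, 100, 99, 99, 102, 116, 118, 117, 92, 58, 61, 67, 68] t1mm px 0.8
[214 351  35  29 807] [231.49070632 365.04956629] [ 0.6895 -0.0283  0.15  ]
[130 459  18  21 225] [137.54222222 471.83555556] [ 0.8334 -0.1599  0.15  ]
scene [395 230  15  12 134] [ 0.6887 -0.0329  0.149 ]
scene [507 230  16  14 170] [ 0.8412 -0.2099  0.149 ]
```

Run:
```python
from h import *
for z in (.2,.172): print(delta([.6897,-.030,z],86.6))
```

```text
(array([-8.27, 14.79, 12.19]), np.float64(-0.011023807250197137))
(array([-8.3 , 14.81, 14.98]), np.float64(-0.011023807250197137))
```

Request:
{"method": "carry_out", "body": {"deltas": [[[-3, 4, 0], 0], [[-6, 8, 0], 0], [[-8.2, 12, 2], 0], [[-8.3, 14.8, 5], 0], [[-8.3, 14.8, 9], 0], [[-8.3, 14.8, 12], 0], [[-8.3, 14.8, 14], 0], [[-8.3, 14.8, 14], 0], [[-8.3, 14.8, 14], 0]], "hand": 0}}

```text
t: 52.85
eef_pos: [0.6904, -0.0304, 0.183]
tool_rot: [-0.005, 0.728, 0.686, 0.003]
contact_force: [-0.4, -0.1, 0.1]
gripper_width: -0.003
```

Run:
```python
from h import *
st()
for z in (.169,.157): print(delta([.6897,-.030,z],86.6))
```

```text
t 52.85 p [ 0.6904 -0.0304  0.183 ] yawx 86.6 zaxis [-0.003  0.011 -1.   ] F [-0.4 -0.1  0.1] g -0.003 q7 1.79
(array([ 0.02, -0.07,  1.4 ]), np.float64(-0.014236495989337072))
(array([ 0.  , -0.07,  2.6 ]), np.float64(-0.014236495989337072))
```

Request:
{"method": "carry_out", "body": {"deltas": [[[0, 0, 0.7], 0], [[0, 0, 1.2], 0], [[0, 0, 1.6], 0], [[0, 0, 2.0], 0], [[0, 0, 2.4], 0], [[0, 0, 2.6], 0], [[0, 0, 2.6], 0]]}}

```text
t: 53.72
eef_pos: [0.6905, -0.0301, 0.1578]
tool_rot: [-0.005, 0.728, 0.686, 0.003]
contact_force: [-3.1, 0.9, 7.9]
gripper_width: -0.001
```

Request:
{"method": "carry_out", "body": {"deltas": [[[0, 0, 0.2], 0], [[0, 0, 0.35], 0], [[0, 0, 0.35], 0], [[0, 0, 0.35], 0]]}}

```text
t: 54.22
eef_pos: [0.6907, -0.0302, 0.1568]
tool_rot: [-0.005, 0.728, 0.686, 0.004]
contact_force: [-8.0, 1.7, 18.8]
gripper_width: 0.001
```

Request:
{"method": "carry_out", "body": {"deltas": [[[0, 0, 0.25], 0], [[0, 0, 0.25], 0], [[0, 0, 0.25], 0], [[0, 0, 0.25], 0], [[0, 0, 0.25], 0], [[0, 0, 0.25], 0], [[0, 0, 0.25], 0], [[0, 0, 0.25], 0], [[0, 0, 0.25], 0], [[0, 0, 0.25], 0]]}}

```text
t: 55.48
eef_pos: [0.6907, -0.0302, 0.1568]
tool_rot: [-0.006, 0.728, 0.686, 0.004]
contact_force: [-7.9, 1.6, 17.0]
gripper_width: -0.001
```

Request:
{"method": "carry_out", "body": {"deltas": [[[0, 0, 0.25], 0], [[0, 0, 0.25], 0], [[0, 0, 0.25], 0], [[0, 0, 0.25], 0], [[0, 0, 0.25], 0], [[0, 0, 0.25], 0], [[0, 0, 0.25], 0], [[0, 0, 0.25], 0], [[0, 0, 0.25], 0], [[0, 0, 0.25], 0]]}}

```text
t: 56.72
eef_pos: [0.6906, -0.0302, 0.1568]
tool_rot: [-0.006, 0.728, 0.686, 0.005]
contact_force: [-7.9, 1.3, 17.6]
gripper_width: -0.002
```

Request:
{"method": "carry_out", "body": {"deltas": [[[0, 0, -0.8], 0], [[0, 0, -1.6], 0], [[0, 0, -4], 0], [[0, 0, -9], 0], [[0, -5, -14], 0], [[3, -10, -16], 0], [[8, -13, -16], 0], [[8, -13, -16], 0], [[8, -13, -16], 0]]}}

```text
t: 57.85
eef_pos: [0.5658, 0.0551, 0.3181]
tool_rot: [-0.006, 0.728, 0.686, 0.005]
contact_force: [0.6, -0.4, -0.3]
gripper_width: 0.001
```

Run:
```python
from h import *
st(); f,X,Y=np.load('cab.npy'); c=get_calibration("wrist")
im=read_camera("wrist"); save(im,"w22"); g=cv2.GaussianBlur(cv2.cvtColor(im,cv2.COLOR_RGB2GRAY),(3,3),0).astype(float)
for y in (-.11,-.06,.09):
    r,q=proj("wrist",[f+y*Y+[0,0,.089]],c)[0]; q=int(round(q)); r=int(round(r)); print(y,(r,q),g[r-14:r+18:2,q].astype(int).tolist())
hsv=cv2.cvtColor(im,cv2.COLOR_RGB2HSV); m=(((hsv[...,0]<6)|(hsv[...,0]>174))&(hsv[...,1]>170)&(hsv[...,2]>80)).astype(np.uint8)
k,l,s,ce=cv2.connectedComponentsWithStats(m); print([(s[i].tolist(),unproj("wrist",ce[i][::-1],.150,c).round(4)) for i in range(1,k) if s[i,4]>100])
for cam in("top","scene"):
    im=read_camera(cam); save(im,cam+"_end")
    for q in("spent","fresh","dish_1","hook","stand_slot","timer","marker","bake_tray"): print(cam,q,[(np.round(d["centre"]).tolist(),round(d["score"],2)) for d in models.spot_in(q,cam)][:3])
    h=cv2.cvtColor(im,cv2.COLOR_RGB2HSV); 
    for nm,lo,hi,sat in(("orange",6,18,170),("yellow",22,32,170),("blue",100,125,150)):
        k,l,s,ce=cv2.connectedComponentsWithStats(((h[...,0]>=lo)&(h[...,0]<=hi)&(h[...,1]>sat)&(h[...,2]>60)).astype(np.uint8))
        print("  ",nm,[ce[i][::-1].round(0).tolist() for i in range(1,k) if s[i,4]>25][:9])
```

```text
t 57.85 p [0.5658 0.0551 0.3181] yawx 86.6 zaxis [-0.001  0.015 -1.   ] F [ 0.6 -0.4 -0.3] g 0.001 q7 1.51
-0.11 (290, 216) [154, 153, 153, 153, 153, 152, 152, 155, 177, 184, 184, 135, 90, 98, 115, 121]
-0.06 (290, 262) [153, 154, 153, 152, 153, 152, 151, 156, 180, 185, 182, 138, 95, 99, 116, 121]
0.09 (289, 399) [107, 107, 107, 107, 108, 107, 107, 111, 123, 124, 124, 107, 70, 70, 74, 77]
[([214, 339, 36, 21, 389], array([ 0.6819, -0.0274,  0.15  ]))]
top spent [([268.0, 456.0], 0.81), ([197.0, 296.0], 0.6)]
top fresh [([270.0, 466.0], 0.44)]
top dish_1 [([311.0, 194.0], 0.6)]
top hook [([205.0, 476.0], 0.83)]
top stand_slot [([203.0, 459.0], 0.66)]
top timer [([338.0, 292.0], 0.55), ([203.0, 460.0], 0.46)]
top marker [([203.0, 461.0], 0.51), ([337.0, 423.0], 0.5)]
top bake_tray [([270.0, 467.0], 0.61)]
   orange [[259.0, 458.0]]
   yellow [[311.0, 192.0]]
   blue [[76.0, 35.0], [84.0, 143.0], [59.0, 227.0], [120.0, 465.0], [175.0, 125.0], [203.0, 477.0], [337.0, 422.0]]
scene spent [([370.0, 408.0], 0.85)]
scene fresh []
scene dish_1 [([253.0, 192.0], 0.89)]
scene hook [([296.0, 459.0], 0.92), ([240.0, 403.0], 0.71), ([256.0, 362.0], 0.29)]
scene stand_slot [([328.0, 456.0], 0.64)]
scene timer [([318.0, 235.0], 0.96)]
scene marker [([378.0, 332.0], 0.83)]
scene bake_tray [([383.0, 410.0], 0.96), ([255.0, 362.0], 0.71)]
   orange [[359.0, 414.0]]
   yellow [[253.0, 191.0]]
   blue [[127.0, 243.0], [160.0, 366.0], [262.0, 501.0], [294.0, 456.0], [295.0, 336.0], [394.0, 328.0]]
```

```bash
python3 -c "
from h import *
print(bot.hand_in())"
```

```text
the job is handed in; nothing more can be done
None
```

The job is done in the order asked and was handed in at about 58 s; no verdict was reported.

**What I did**
- I drew the tray fully out with the hook and hung the hook back on the stand.
- The spent canister went into the bake-out tray, and the fresh one into its bay.
- Both white dishes on the bench went flat into the tray beside it. One had been knocked aside during the run, and I found it again. The yellow look-alike stayed where it was.
- I pushed the tray home until it met its stop, at about 16 N.
- I pressed the plunger to its stop, held it there for at least 2.5 s at 17–19 N, and then released it.

**Checks before pushing the tray in**
- A last look showed both canisters and both dishes in place, and the hook hanging upright.
- Edge measurements showed the fresh canister lying flat.

**Last checks, after releasing the plunger**
- The tray panel's edge is within about 1 mm of its home line.
- The orange window still shows in the bake-out tray and the hook is on its fork.
- The timer, pen and yellow dish are where they were.

**Doubts**
- At the tray's end stop the hook tilted about 6° in the grip. It hung upright again once released.
- The fresh canister met the bay floor about 1.5 mm higher than expected. The edge check put that down to grip offset.
- After release the gripper partly hid the plunger, so I could not measure that it had come fully up.

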